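# Shim the rocking balance

### The job

The bench balance rocks because its front-left foot is too short. Push the loose wedge along the bench, thin end first, under that foot until it is snug and the balance stands level, then press down firmly with a fingertip on the housing corner above that foot to show it no longer rocks, and let go. Only push and press: do not lift or tip the wedge, do not shove or lift the balance, and leave everything else where it stands.

Things in the scene. Friction and masses are not known exactly. Their poses are not given: they have to be found in the camera images.
- balance: Low white bench balance with round steel pan, 2 to 3 kg, loose; 160 (x) x 200 (y) mm, top 60 mm above the bench, pan to 70 mm. Origin at bench height under the housing's centre; +x to its back, front (small display) faces the robot, +y its left seen from the robot. Feet 24 mm wide at x +-58, y +-78 mm; it rests level on three. About 4 N or more on the front-left corner rocks it down 8 mm.
- short_foot (a point): Centre of the flat underside of the short front-left foot (24 mm diameter), 8 mm above the bench; axes as the balance's. The foot's near edge is 12 mm toward -x of this point, and the housing's front face 22 mm toward -x of it, its underside 22 mm above the bench.
- press_corner (a point): Point on the flat top of the housing straight above the short foot, 60 mm above the bench: the place to press.
- wedge: Loose plain beige wedge, 85 mm long (x), 44 wide (y), 0.09 kg, lying before the short foot. Origin: centre of underside; +x to its thin end (2 mm). Rises evenly to 18 mm at its upright back face (-x), the face to push; 8 mm thick, 32 mm behind the nose, it just fills the gap. Slides with about 1 N; once snug it stops firmly; over about 12 N shoves or tilts the balance. Stays put when loaded.
- wedge_nose (a point): Middle of the wedge's thin edge, at bench height.
- wedge_back (a point): Middle of the wedge's upright back face, 9 mm above the bench.
- tape_roll: Bystander: yellow roll of tape lying flat, 70 mm diameter, 19 mm high; origin at the centre of its underside.
- timer: Bystander: white bench timer with three keys, 58 x 62 x 16 mm; origin at the centre of its underside.
- beaker: Bystander: clear beaker, 50 mm diameter, 60 mm high; origin at the centre of its underside.
- cream_jar: Bystander: white screw-lid jar, 77 mm diameter, 91 mm high; origin at the centre of its underside.
- film_box: Bystander: small carton, 52 x 105 x 52 mm; origin at the centre of its underside.
- vial_small: Bystander: small white-capped vial, 16 mm diameter, 30 mm high; origin at the centre of its underside.
There are look-alikes about, which are no part of the job. Leave any green or pink look-alike of the wedge alone.

How it is judged:
On the way, in this order (a step that is already met when the one before it is completed fails the run):
1. the wedge's thin end is well under the short foot (x of wedge_nose in the frame of short_foot above 0.014 m and y of wedge_nose in the frame of short_foot between -0.022 and 0.022 m), for 0.1 s.
2. a finger presses the corner with more than 5 N, the short foot bears on the wedge and the balance stays level (contact force between the fingers and balance above 5 N and contact force between wedge and balance above 3 N and angle between balance's own z axis and vertical below 0.02 rad), for 0.2 s.
At the end, for the whole second after the job is handed in: The wedge lies flat with its thin end at least 14 mm past the centre of the short foot and within 22 mm of its centre line, the balance is level within 0.02 rad (about 1.1 degrees), and both are at rest (all of step 1 and angle between balance's own z axis and vertical below 0.02 rad and angle between wedge's own z axis and vertical below 0.05 rad and linear speed of each of balance, wedge below 0.01 m/s); the robot touches nothing.
It fails at once if the wedge is lifted or tipped (height (world z) of wedge above 0.012 m or angle between wedge's own z axis and vertical above 0.2 rad).
It fails at once if the balance is shoved more than 30 mm or lifted (distance of balance from where it was at the start of the episode above 0.03 m or height (world z) of balance above 0.015 m).
It fails at once if a bystander is moved more than 20 mm (distance of any of tape_roll, timer, beaker, cream_jar, film_box, vial_small from where it was at the start of the episode above 0.02 m).
It also fails if it takes over 61 s, if anything falls off the work surface, if the arm or the gripper's body presses on something with over 40 N, if the wrist force passes 120 N, or if a joint passes its speed limit or range.

### The arm

A 7-joint arm with a two-finger parallel gripper is mounted at the origin on a cart in front of the work surface, level with it; the furniture and walls round the work are solid. World frame = base frame: x ahead of the robot, y to its left, z up, the work surface at z = 0. Lengths are in m, angles in rad, forces in N, time in s.
With the tool pointing down it reaches from about 0.425 to 1.025 m from the base axis. Payload 9.4 kg.
Tool frame: the origin (TCP) lies between the finger pads; the fingertips stand ctrl.finger_overhang ahead of it and the grasp point (between the pads) lies 8 mm behind it (ctrl.finger_overhang is the distance from the TCP to the fingertips, in m); z points along the fingers, y is the direction in which the jaws open and shut (so a half turn about z gives the same grasp; the last joint's range is limited). The gripper opens to 85 mm and grips with 20 to 120 N. Pads are 22 mm wide; open, the fingers measure 114 mm over their backs; the gripper's body (76 mm by 85 mm) begins 54 mm behind the grasp point. The pads swing forward as they close: fully open they stand 13 mm farther back than shut.
Start: joints at [-1.239, 0.599, -0.003, 1.599, 0.002, 0.943, -0.08], TCP at [0.288, 0.665, 0.207] pointing down, gripper open.
Joint ranges: [-2.57, 2.57], [-0.35, 1.97], [-1.29, 1.29], [0.11, 2.56], [-1.05, 4.19], [0.11, 1.86], [-2.63, 2.63]. Speed limits (rad/s): [2.22, 2.22, 3.01, 3.01, 3.14, 3.14, 3.14].

### API

Orientations are given as a rotation vector (axis times angle).
In Python, from cell import ctrl gives the robot as it stands.
- The arm moves only by the tool arm_command, never from a script. Its argument "increments" is a list of rows, each a list of 6 numbers: the shift along the world's x, y, z in m, then the turn, a rotation vector about the world's x, y, z in degrees. In form: [[tx, ty, tz, ax, ay, az], ...]. A call has exactly 8 rows; each row shifts and turns the commanded pose from where the row before left it; what a row does not reach is not made up. A row lasts 1/10 s, in which the tool goes at most 50 mm and 8.59 degrees, less where a joint would pass 70% of its speed; a pose out of reach is approached as far as the arm can. A call with a gripper value outside its range is refused whole. "grip" is the opening, from 0 (shut) to 1 (fully open), set as the call begins (left out, the last holds). The fingers move at their own pace and stop on an object; "squeeze" is the grip in N (left out, the last holds). Time passes only in rows, so rows that do not move let the fingers close, or fill a call up. It gives the time, the measured TCP pose, the force and the opening at its end, in the units of the state.
- ctrl.observe(): the state, without advancing time (a new reading comes with each control period).
- ctrl.camera(name): name is "scene" or "side" or "wrist"; returns a dict with "frame" (480x640x3 uint8, blue, green, red), "fx", "fy", "cx", "cy" (pixels), "rvec" (rotation vector, rad) and "tvec" (3), from world to camera coordinates, as OpenCV has them; the wrist camera has in their place "T_tool_cam" (4x4, takes a point from camera to tool coordinates, whose origin is the TCP and whose axes are the flange's). Camera axes: x right, y down, z forward; pixel columns grow to the right and rows downward; lengths in m; the calibration is good to about 2 mm. A picture is of the moment at which its call begins: read the wrist's pose just before it. There is no depth.
- ctrl.sign_off(): hands the job in, once; it reports no verdict.
Trained networks look in a picture, given as the dict that the camera call returned (one of the last four; its "shot" number tells which), for a name from the list of things; names that differ only in an ending like _2 or _b are one class to them, and where a whole thing is asked for, a point or a joint stands for the part that bears it (a point fixed in the world has none). Each returns a list of dicts, best first, with "confidence" (0 to 1); they miss things now and then, are a little off and sometimes report something else, mostly with a low value. They report only what shows in the picture. A call takes as long as a camera call. They do not tell look-alikes from the thing itself.
- ctrl.silhouettes(picture, name): "mask" (480x640 bool, what is visible of it) and "rect" ([centre column, centre row, width, height] in pixels, round what is visible of it).
- ctrl.spot_point(picture, name): "xy" ([column, row] in pixels: a listed point, or the origin of a listed thing).
The state is a dict: "time_s": time; "joint_pos": joint angles; "joint_velocities": joint speeds; "joint_torque": joint torques, N m; "tcp_pos": TCP position; "tool_rot": TCP orientation; "wrist_force": force on the tool from outside, world axes, zero at the start; "wrist_torque": the same for the moment, N m; "gripper_width": opening from 0.0 (shut) to 1.0 (fully open).
Only numpy, scipy, OpenCV 4.12 (cv2) and the standard library are available. Lean on these libraries where they do the work, as an engineer would, in place of code of your own. Each camera call takes 0.05 s, during which the arm holds its last target.

## Working session

There is one attempt and no reset: what is moved stays moved. The work goes in short steps, Python scripts to look and compute and a tool call to move; the robot and the scene stay as the last step left them, time stands still between calls to the robot, and variables do not carry over. Pictures are saved under pics/ and viewed, and the job is handed in when it is done.

Besides the shell and the picture viewer there is one more tool, called after "Request:" as name(argument=value, ...), one argument or row to a line, values as JSON. arm_command: Moves the arm, as the interface text tells. Its arguments: {"type":"object","properties":{"increments":{"type":"array"},"grip":{"type":"number"},"squeeze":{"type":"number"}},"required":["increments"]}

```bash
ls; mkdir -p pics; python3 - <<'E'
from cell import ctrl
import cv2
print(ctrl.observe()); print(ctrl.finger_overhang)
for n in ("scene","side"):
    p=ctrl.camera(n); cv2.imwrite(f"pics/{n}0.png",p["frame"])
    print(n,p["fx"],p["cx"],p["cy"],p["rvec"],p["tvec"])
    for k in ("wedge","balance"):
        for d in ctrl.silhouettes(p,k): print(k,d["rect"],d["confidence"])
    for k in ("short_foot","press_corner","wedge_nose","wedge_back","wedge","balance"):
        for d in ctrl.spot_point(p,k): print(k,d["xy"],d["confidence"])
E
```

```text
pics
{'time_s': 0.0, 'joint_pos': array([-1.23866622,  0.60014036, -0.00254619,  1.60011664,  0.00178601,
        0.94289149, -0.0797839 ]), 'joint_velocities': array([-0.00051923,  0.00096659, -0.00023709, -0.00102445,  0.00180935,
       -0.0014767 , -0.00126278]), 'joint_torque': array([ 9.27475267e-04, -7.76455522e+01,  1.56502604e+00, -2.57993907e+01,
        1.23352435e-02,  9.15885321e-03,  1.49141563e-06]), 'tcp_pos': array([0.28802726, 0.66478582, 0.20621065]), 'tool_rot': array([-6.37581771e-01, -3.07602190e+00,  2.42240735e-03]), 'wrist_force': array([-0.32512141, -0.52344558,  0.62823419]), 'wrist_torque': array([0.01975106, 0.01538717, 0.00664849]), 'gripper_width': 1.0005028527177187}
0.011
scene 509.47766194712756 322.1691883652996 239.67449761969152 [ 2.24283411 -1.11284246  0.39591841] [-0.29660034  0.42121806  0.98177428]
wedge [303.1, 265.7, 38.7, 27.8] 0.97
wedge [247.6, 290.4, 33.4, 29.3] 0.89
wedge [324.6, 309.8, 39.9, 23.2] 0.68
balance [378.9, 236.7, 100.6, 82.3] 0.88
balance [377.6, 292.6, 4.7, 8.6] 0.58
short_foot [338.4, 238.8] 0.59
short_foot [341.2, 229.4
[... 365 characters left out ...]
06.9110323678214 315.36201936569387 247.19692846650995 [ 2.35608457 -0.48822356  0.18896958] [-0.4732069   0.24488098  1.06568772]
wedge [301.7, 264.9, 37.2, 16.8] 0.95
wedge [239.4, 265.5, 34.8, 29.4] 0.91
wedge [293.0, 310.3, 41.7, 29.0] 0.58
balance [388.0, 266.9, 93.0, 83.0] 0.73
short_foot [349.6, 255.7] 0.61
short_foot [348.4, 318.6] 0.34
short_foot [351.0, 242.3] 0.3
press_corner [351.5, 240.8] 0.9
wedge_nose [315.3, 261.2] 0.96
wedge_nose [279.2, 300.5] 0.68
wedge_nose [250.1, 254.2] 0.65
wedge_back [285.3, 263.0] 0.91
wedge_back [224.9, 268.5] 0.87
wedge_back [306.2, 314.9] 0.59
wedge [291.5, 310.7] 0.86
wedge [237.7, 262.0] 0.67
wedge [300.1, 263.3] 0.64
balance [383.1, 277.2] 0.85
```

View pics/scene0.png

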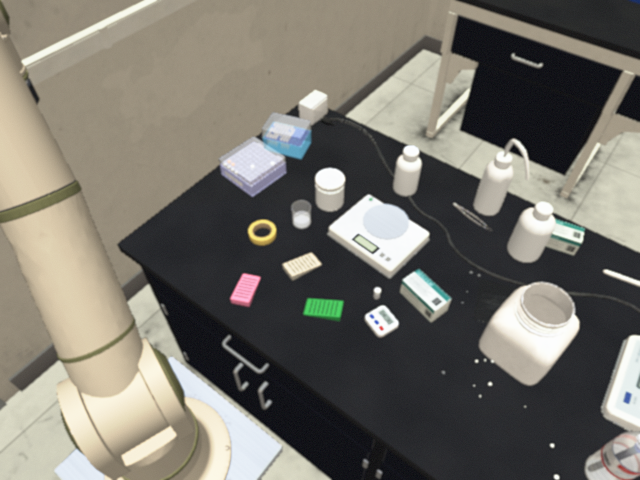

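View pics/side0.png

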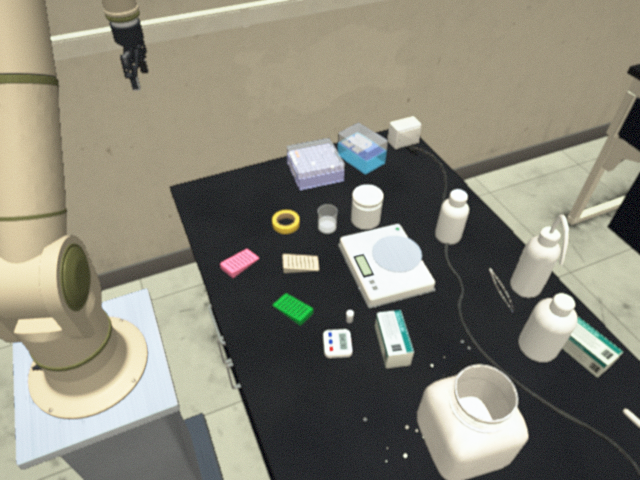

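```bash
python3 - <<'E'
import cv2
a=cv2.imread("pics/scene0.png")[195:345,210:450]; b=cv2.imread("pics/side0.png")[215:365,210:450]
cv2.imwrite("pics/crop0.png",cv2.resize(cv2.vconcat([a,b]),None,fx=2,fy=2,interpolation=cv2.INTER_CUBIC))
E
cat > h.py <<'E'
import numpy as np, cv2
def ray(p,uv):
    R=cv2.Rodrigues(np.array(p["rvec"],float))[0]; t=np.array(p["tvec"],float).ravel()
    d=R.T@np.array([(uv[0]-p["cx"])/p["fx"],(uv[1]-p["cy"])/p["fy"],1.]); return -R.T@t,d
def at(p,uv,z):
    o,d=ray(p,uv); return o+d*(z-o[2])/d[2]
def tri(ps,uvs):
    A=np.zeros((3,3));b=np.zeros(3);L=[]
    for p,u in zip(ps,uvs):
        o,d=ray(p,u); d/=np.linalg.norm(d); M=np.eye(3)-np.outer(d,d); A+=M;b+=M@o;L.append((o,M))
    x=np.linalg.solve(A,b); return x,[np.linalg.norm(M@(x-o)) for o,M in L]
def proj(p,X):
    return cv2.projectPoints(np.array(X,float).reshape(-1,1,3),np.array(p["rvec"],float),np.array(p["tvec"],float),np.array([[p["fx"],0,p["cx"]],[0,p["fy"],p["cy"]],[0,0,1.]]),None)[0].reshape(-1,2)
E
```

```text
(no output)
```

View pics/crop0.png

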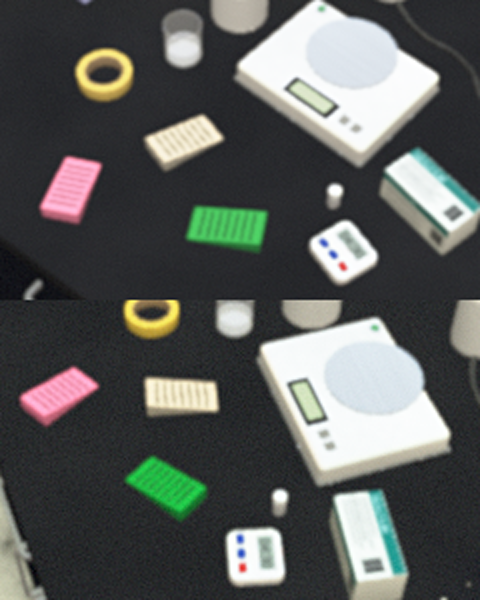

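```bash
cat > m.py <<'E'
from cell import ctrl
from h import *
P=[ctrl.camera("scene"),ctrl.camera("side")]
E
python3 - <<'E'
from m import *
np.set_printoptions(precision=4,suppress=True)
for k in ("wedge","balance","wedge_nose","wedge_back","short_foot","press_corner","tape_roll","timer","beaker","cream_jar","film_box","vial_small"):
    L=[ctrl.spot_point(p,k) for p in P]
    for a in L[0]:
        for b in L[1]:
            x,e=tri(P,[a["xy"],b["xy"]])
            if max(e)<.012: print(k,a["xy"],b["xy"],round(a["confidence"],2),round(b["confidence"],2),x,np.round(e,4))
E
```

```text
wedge [245.8, 289.2] [238.6, 263.1] 0.91 0.66 [0.3711 0.1375 0.0102] [0.0027 0.0027]
wedge [302.8, 265.6] [300.7, 268.2] 0.85 0.79 [ 0.5118  0.0766 -0.0039] [0.0064 0.0064]
wedge [322.0, 310.1] [292.3, 310.7] 0.74 0.73 [ 0.4436 -0.0353 -0.0074] [0.0027 0.0027]
balance [376.6, 243.8] [381.1, 275.8] 0.89 0.96 [ 0.6743 -0.0349  0.0092] [0.0043 0.0043]
wedge_nose [303.7, 303.3] [281.7, 299.2] 0.94 0.82 [ 0.4362  0.014  -0.0182] [0.0039 0.0039]
wedge_nose [247.9, 275.7] [250.3, 255.4] 0.89 0.55 [ 0.4107  0.17   -0.0101] [0.0045 0.0045]
wedge_nose [315.9, 259.9] [317.6, 262.2] 0.73 0.84 [0.5484 0.0635 0.0047] [0.0015 0.0015]
wedge_nose [300.6, 261.0] [317.6, 262.2] 0.64 0.84 [ 0.583   0.1445 -0.0997] [0.0035 0.0035]
wedge_back [343.9, 310.1] [304.6, 315.9] 0.9 0.9 [ 0.4517 -0.0908  0.0389] [0.0019 0.0019]
wedge_back [343.9, 310.1] [227.2, 269.2] 0.9 0.85 [ 0.2875 -0.1944  0.375 ] [0.0063 0.0063]
wedge_back [288.0, 270.8] [282.3, 265.4] 0.79 0.65 [0.4679 0.0869 0.0152] [0.0058 0.0058]
wedge_back [420.8, 301.3] [304.6, 315.9] 0.62 0.9 [ 0.3812 -0.2791  0.3361] [0.0077 0.0077]
wedge_back [420
[... 179 characters left out ...]
236.8] [351.6, 258.4] 0.61 0.68 [0.6393 0.0511 0.003 ] [0.0073 0.0073]
press_corner [341.2, 227.5] [349.9, 240.3] 0.74 0.79 [0.6229 0.0417 0.0743] [0.0005 0.0005]
tape_roll [258.2, 231.9] [288.6, 220.8] 0.91 0.64 [ 0.5474  0.26   -0.0282] [0.0009 0.0009]
timer [378.0, 321.4] [340.4, 344.4] 0.94 0.74 [ 0.512  -0.1497 -0.0302] [0.0006 0.0006]
beaker [302.0, 221.2] [328.9, 225.5] 0.65 0.64 [0.629  0.1726 0.0015] [0.0006 0.0006]
cream_jar [329.3, 198.3] [362.6, 218.0] 0.9 0.55 [0.7165 0.1473 0.025 ] [0.0049 0.0049]
film_box [425.3, 300.1] [392.1, 344.2] 0.67 0.91 [ 0.5991 -0.2189  0.0185] [0.0014 0.0014]
vial_small [374.8, 294.5] [349.3, 320.5] 0.37 0.43 [ 0.5529 -0.1114 -0.0062] [0.0041 0.0041]
```

Candidates for the wedge in the scene view are beige (303,266), pink (246,290) and green (323,309). In the side view they are (301,265), (239,265) and (293,310). The beige one, lying before the balance's front-left corner, fits the description. Next I fit poses to the silhouettes.

```bash
cat > fit.py <<'E'
from h import *
from scipy.optimize import minimize
def tf(X,x,y,a):
    c,s=np.cos(a),np.sin(a); X=np.array(X,float); return np.c_[x+c*X[:,0]-s*X[:,1], y+s*X[:,0]+c*X[:,1], X[:,2]]
WEDGE=[[sx*.0425,sy*.022,z] for sx,sy,z in [(1,1,0),(1,-1,0),(-1,1,0),(-1,-1,0),(1,1,.002),(1,-1,.002),(-1,1,.018),(-1,-1,.018)]]
BAL=[[sx*.08,sy*.1,z] for sx in(1,-1) for sy in(1,-1) for z in(.022,.06)]
def hullmask(p,X,S=4):
    q=proj(p,X); h=cv2.convexHull(((q+.5)*S*16-8).astype(np.float32).reshape(-1,1,2))
    m=np.zeros((480*S,640*S),np.uint8); cv2.fillConvexPoly(m,np.round(h).astype(np.int32),255,shift=4)
    return cv2.resize(m,(640,480),interpolation=cv2.INTER_AREA)/255.
def fit(P,M,X,x0):
    # S: area overlap error on blurred masks
    B=[cv2.GaussianBlur(m.astype(np.float32),(0,0),1.) for m in M]
    def f(v):
        e=0
        for p,b in zip(P,B): e+=np.abs(cv2.GaussianBlur(hullmask(p,tf(X,*v),2).astype(np.float32),(0,0),1.)-b).sum()
        return e
    best=None
    for da in (-.2,0,.2):
        s=np.array(x0)+[0,0,da]; sim=np.array([s,s+[.01,0,0],s+[0,.01,0],s+[0,0,.15]])
        r=minimize(f,s,method="Nelder-Mead",options=dict(initial_simplex=sim,xatol=1e-4,fatol=.5,maxiter=150))
        if best is None or r.fun<best.fun: best=r
    return best.x,best.fun,sum(m.sum() for m in M)
E
python3 - <<'E'
from m import *
from fit import *
np.set_printoptions(precision=4,suppress=True)
def pick(p,k,uv):
    return min(ctrl.silhouettes(p,k),key=lambda d:np.hypot(d["rect"][0]-uv[0],d["rect"][1]-uv[1]))["mask"]
mw=[pick(P[0],"wedge",(303,266)),pick(P[1],"wedge",(301,265))]
mb=[pick(P[0],"balance",(379,237)),pick(P[1],"balance",(388,267))]
for nm,M,X,x0 in (("wedge",mw,WEDGE,(.51,.075,-.25)),("bal",mb,BAL,(.68,-.04,-.3))):
    for sel in ([0,1],[0],[1]):
        r=fit([P[i] for i in sel],[M[i] for i in sel],X,x0); print(nm,sel,r)
        if sel==[0,1]: 
            if nm=="wedge": w=r[0]
            else: b=r[0]
sf=tf([[-.058,.078,.008]],*b)[0]; nose=tf([[.0425,0,0]],*w)[0]; back=tf([[-.0425,0,.009]],*w)[0]
print("foot",sf,"nose",nose,"back",back)
c,s=np.cos(b[2]),np.sin(b[2]); R=np.array([[c,s],[-s,c]])
print("nose in foot",R@(nose-sf)[:2],"back",R@(back-sf)[:2], "yaw diff deg",np.degrees(w[2]-b[2]))
ims=[]
for p in P:
    im=cv2.resize(p["frame"],None,fx=4,fy=4,interpolation=cv2.INTER_CUBIC)
    for X,v in ((WEDGE,w),(BAL,b)):
        q=(proj(p,tf(X,*v))+.5)*4; cv2.polylines(im,[cv2.convexHull(q.astype(np.float32)).astype(int)],True,(0,0,255),1)
    u=((proj(p,[sf])[0]+.5)*4).astype(int); cv2.circle(im,tuple(int(t) for t in u),4,(255,0,255),1)
    ims.append(im[780:1200,1100:1740][:,:640])
cv2.imwrite("pics/fit0.png",cv2.resize(cv2.vconcat(ims),None,fx=.7,fy=.7))
E
```

```text
wedge [0, 1] (array([ 0.5121,  0.08  , -0.2975]), np.float64(176.08529663085938), np.int64(1095))
wedge [0] (array([ 0.5144,  0.0811, -0.3416]), np.float64(23.23480987548828), np.int64(579))
wedge [1] (array([ 0.5088,  0.0774, -0.2864]), np.float64(67.12273406982422), np.int64(516))
bal [0, 1] (array([ 0.6822, -0.0304, -0.1063]), np.float64(785.1474609375), np.int64(9926))
bal [0] (array([ 0.6902, -0.0294, -0.0962]), np.float64(339.34368896484375), np.int64(4639))
bal [1] (array([ 0.6811, -0.0322, -0.1085]), np.float64(309.1573486328125), np.int64(5287))
foot [0.6328 0.0533 0.008 ] nose [0.5527 0.0676 0.    ] back [0.4715 0.0925 0.009 ]
nose in foot [-0.0811  0.0056] back [-0.1646  0.0218] yaw diff deg -10.95541979287371
```

View pics/fit0.png

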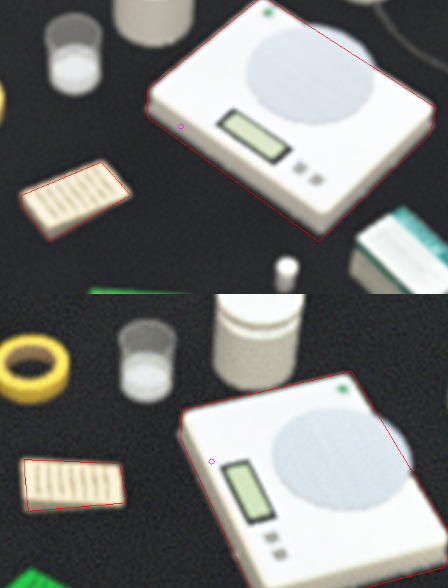

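Request:
arm_command(
  increments=[
    [0.01,-0.036,0,0,0,0.85],
    [0.01,-0.036,0,0,0,0.85],
    [0.01,-0.036,0,0,0,0.85],
    [0.01,-0.036,0,0,0,0.85],
    [0.01,-0.036,0,0,0,0.85],
    [0.01,-0.036,0,0,0,0.85],
    [0.01,-0.036,0,0,0,0.85],
    [0.01,-0.036,0,0,0,0.85],
  ],
  grip=0.3,
)

```text
time_s: 3.3
tcp_pos: [0.3685, 0.3759, 0.2073]
tool_rot: [0.453, 3.108, 0.001]
wrist_force: [-0.2, -0.6, 0.5]
gripper_width: 0.298
```

Request:
arm_command(
  increments=[
    [0.01,-0.036,0,0,0,0.85],
    [0.01,-0.036,0,0,0,0.85],
    [0.01,-0.036,0,0,0,0.85],
    [0.01,-0.036,0,0,0,0.85],
    [0.01,-0.036,0,0,0,0.85],
    [0.01,-0.036,0,0,0,0.85],
    [0.01,-0.036,0,0,0,0.85],
    [0,0,0,0,0,0],
  ],
)

```text
time_s: 4.1
tcp_pos: [0.4392, 0.1205, 0.2073]
tool_rot: [0.302, 3.126, -0.002]
wrist_force: [0.1, 0.1, -0.0]
gripper_width: 0.301
```

```bash
python3 - <<'E'
from cell import ctrl
import cv2,numpy as np
from scipy.spatial.transform import Rotation as R
o=ctrl.observe(); print(o["time_s"],o["tcp_pos"],o["tool_rot"],o["gripper_width"],o["joint_pos"])
print(R.from_rotvec(o["tool_rot"]).as_matrix().round(3))
p=ctrl.camera("wrist"); print(p["T_tool_cam"],p["fx"],p["cx"],p["cy"])
cv2.imwrite("pics/wrist1.png",p["frame"])
E
```

```text
4.1 [0.43915232 0.12053142 0.20733926] [ 3.01967531e-01  3.12623199e+00 -2.14190705e-03] 0.3009886894408666 [-0.3831773   0.27892828 -0.01339778  2.19476998  0.00851512  0.66786669
  0.97546804]
[[-0.982  0.191  0.001]
 [ 0.191  0.982 -0.001]
 [-0.001 -0.001 -1.   ]]
[[-4.71245188e-04 -9.53866443e-01 -3.00230889e-01  7.56806352e-02]
 [ 9.99999888e-01 -4.38170806e-04 -1.77492421e-04 -1.36520466e-04]
 [ 3.77516533e-05 -3.00230939e-01  9.53866543e-01 -1.66476285e-01]
 [ 0.00000000e+00  0.00000000e+00  0.00000000e+00  1.00000000e+00]] 398.0820981198587 311.2471720837655 239.53740176483942
```

View pics/wrist1.png

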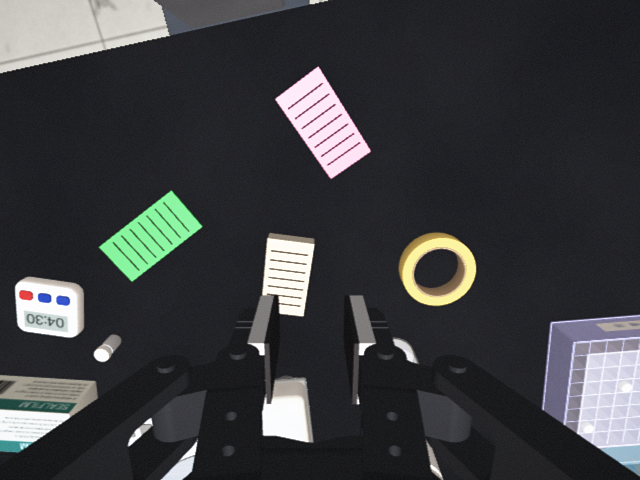

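The wrist view shows the beige wedge at (289,275), with its thick end towards the robot at row 237. Green is at (150,236), pink at (322,122), and the balance's front-left corner shows between the fingers near (305,380). I'll measure these corners.

```bash
python3 - <<'E'
import cv2
a=cv2.imread("pics/wrist1.png")
cv2.imwrite("pics/w1crop.png",cv2.resize(a[225:455,240:370],None,fx=2.6*1.0,fy=2.6,interpolation=cv2.INTER_CUBIC))
import numpy as np
from scipy.spatial.transform import Rotation as R
T=np.array([[-4.71245188e-04,-9.53866443e-01,-3.00230889e-01,7.56806352e-02],[1,-4.38e-04,-1.775e-04,-1.365e-04],[3.775e-05,-3.00230939e-01,9.53866543e-01,-1.66476285e-01],[0,0,0,1]])
W=np.eye(4);W[:3,:3]=R.from_rotvec([3.01967531e-01,3.12623199e+00,-2.14190705e-03]).as_matrix();W[:3,3]=[0.43915232,0.12053142,0.20733926]
C=W@T
def at(u,v,z):
    d=C[:3,:3]@np.array([(u-311.25)/398.08,(v-239.54)/398.08,1]);return (C[:3,3]+d*(z-C[2,3])/d[2]).round(4)
for n,u,v,z in(("backR",269,234,.018),("backL",315,239,.018),("noseL",304,316,.002),("balcorner",307,378,.06)): print(n,at(u,v,z))
E
```

```text
backR [0.462  0.0755 0.018 ]
backL [0.475  0.1167 0.018 ]
noseL [0.5604 0.0887 0.002 ]
balcorner [0.5934 0.086  0.06  ]
```

View pics/w1crop.png

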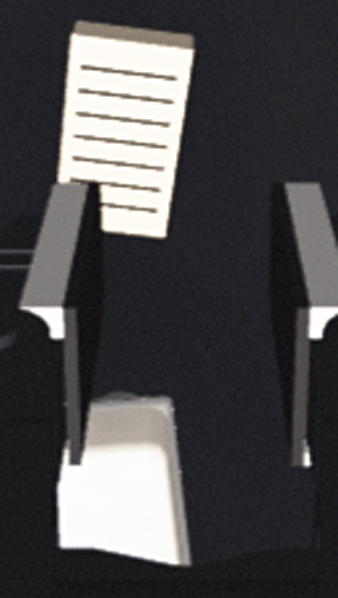

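```bash
cat > wr.py <<'E'
import numpy as np, cv2
from scipy.spatial.transform import Rotation as R
def cam(o,p):
    W=np.eye(4);W[:3,:3]=R.from_rotvec(o["tool_rot"]).as_matrix();W[:3,3]=o["tcp_pos"];return W@np.array(p["T_tool_cam"])
def at(C,p,u,v,z):
    d=C[:3,:3]@np.array([(u-p["cx"])/p["fx"],(v-p["cy"])/p["fy"],1]);return (C[:3,3]+d*(z-C[2,3])/d[2])
E
python3 - <<'E'
from wr import *
from cell import ctrl
from h import tri,proj
np.set_printoptions(precision=4,suppress=True)
o=ctrl.observe();p=ctrl.camera("wrist");C=cam(o,p)
for n,u,v,z in(("backR",267.7,238.5,.018),("backL",314.6,244.2,.018),("noseL",303.5,316.5,.002),("backbotR",268.5,233.5,0),("backbotL",314.6,239.5,0),("balcorner bottom",306,378,.022)): print(n,at(C,p,u,v,z))
for k in("short_foot","wedge_nose","wedge_back","wedge"): print(k,[(d["xy"],round(d["confidence"],2)) for d in ctrl.spot_point(p,k)])
# wrist reprojection of fit
Ci=np.linalg.inv(C); q=dict(p); q["rvec"]=cv2.Rodrigues(Ci[:3,:3])[0]; q["tvec"]=Ci[:3,3]
from fit import *
m=min(ctrl.silhouettes(p,"wedge"),key=lambda d:abs(d["rect"][0]-288)+abs(d["rect"][1]-275)); print(m["rect"])
print("pred wedge",proj(q,tf(WEDGE,.5121,.08,-.2975)))
print("pred bal front-left",proj(q,tf([[-.08,.1,.022],[-.08,.1,.06]],.6822,-.0304,-.106)))
E
```

```text
backR [0.4657 0.076  0.018 ]
backL [0.4796 0.1181 0.018 ]
noseL [0.5605 0.091  0.002 ]
backbotR [0.466  0.0749 0.    ]
backbotL [0.4807 0.118  0.    ]
balcorner bottom [0.6206 0.082  0.022 ]
short_foot [([284.8, 385.6], 0.87)]
wedge_nose [([277.7, 311.8], 0.78), ([180.9, 208.7], 0.7), ([345.3, 163.2], 0.7)]
wedge_back [([299.0, 84.7], 0.87), ([117.9, 261.0], 0.72), ([289.4, 237.8], 0.56)]
wedge [([282.8, 279.1], 0.83), ([150.4, 233.8], 0.8), ([322.7, 125.3], 0.64), ([286.7, 384.5], 0.56)]
[286.1, 274.9, 54.4, 78.9]
pred wedge [[301.0522 314.8226]
 [259.0883 310.8187]
 [309.5332 237.7216]
 [264.863  233.1819]
 [301.0049 315.746 ]
 [258.8472 311.7268]
 [309.4499 243.3992]
 [262.7224 238.6717]]
pred bal front-left [[300.3781 372.7963]
 [299.3211 397.7328]]
```

Request:
arm_command(
  increments=[
    [0.02,-0.005,0.005,0,0,0],
    [0.02,-0.005,0.005,0,0,0],
    [0.02,-0.005,0.005,0,0,0],
    [0.02,-0.005,0.005,0,0,0],
    [0.02,-0.005,0.005,0,0,0],
    [0.02,-0.005,0.005,0,0,0],
    [0,0,0,0,0,0],
    [0,0,0,0,0,0],
  ],
)

```text
time_s: 5.25
tcp_pos: [0.5578, 0.096, 0.2367]
tool_rot: [-0.291, -3.127, 0.0]
wrist_force: [0.1, 0.6, -0.5]
gripper_width: 0.299
```

```bash
python3 - <<'E'
from wr import *
from cell import ctrl
np.set_printoptions(precision=4,suppress=True)
o=ctrl.observe();p=ctrl.camera("wrist");C=cam(o,p)
cv2.imwrite("pics/wrist2.png",p["frame"])
np.savez("w2.npz",C=C,fx=p["fx"],fy=p["fy"],cx=p["cx"],cy=p["cy"])
for k,z in(("short_foot",.008),("press_corner",.06),("wedge_nose",0),("wedge_back",.009),("wedge",0),("balance",0)): print(k,[(d["xy"],round(d["confidence"],2),at(C,p,*d["xy"],z)) for d in ctrl.spot_point(p,k)])
print([(d["rect"],d["confidence"]) for d in ctrl.silhouettes(p,"balance")])
E
```

```text
short_foot [([287.2, 271.9], 0.63, array([0.6364, 0.0549, 0.008 ])), ([390.9, 329.2], 0.17, array([0.7254, 0.155 , 0.008 ]))]
press_corner [([48.5, 182.6], 0.6, array([ 0.4967, -0.124 ,  0.06  ])), ([286.8, 291.5], 0.58, array([0.6356, 0.0577, 0.06  ]))]
wedge_nose [([184.0, 74.9], 0.89, array([ 0.4265, -0.0012,  0.    ])), ([281.4, 191.0], 0.69, array([0.5512, 0.066 , 0.    ])), ([352.4, 25.5], 0.68, array([0.4146, 0.1607, 0.    ]))]
wedge_back [([116.2, 133.4], 0.8, array([ 0.466 , -0.0771,  0.009 ])), ([294.8, 101.9], 0.67, array([0.4696, 0.0967, 0.009 ]))]
wedge [([287.1, 153.0], 0.72, array([0.5149, 0.0794, 0.    ])), ([151.9, 103.8], 0.57, array([ 0.4456, -0.0386,  0.    ])), ([45.8, 284.1], 0.26, array([ 0.6045, -0.2102,  0.    ]))]
balance [([222.6, 318.5], 0.98, array([ 0.6815, -0.0296,  0.    ])), ([395.3, 243.0], 0.42, array([0.6283, 0.1736, 0.    ]))]
[([210.4, 332.2, 222.8, 155.7], 0.86)]
```

View pics/wrist2.png

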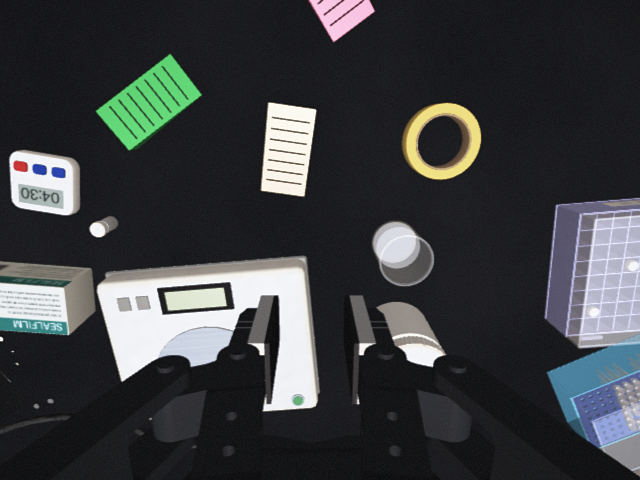

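```bash
python3 - <<'E'
from wr import *
np.set_printoptions(precision=4,suppress=True)
z=np.load("w2.npz");p={k:float(z[k]) for k in("fx","fy","cx","cy")};C=z["C"]
a=at(C,p,107,271,.022);b=at(C,p,306,257,.022);print(a,b,np.linalg.norm(a-b),np.degrees(np.arctan2(*(b-a)[:2])))
a=at(C,p,120,283,.06);b=at(C,p,300,268,.06);print("top",a,b,np.degrees(np.arctan2(*(b-a)[:2])))
for n,u,v,h in(("bR",268,102,.018),("bL",316,108.5,.018),("nR",261.5,191,.002),("nL",305,196,.002)):print(n,at(C,p,u,v,h))
I=cv2.imread("pics/wrist2.png")[90:330,90:330]; cv2.imwrite("pics/w2c.png",cv2.resize(I,None,fx=2.5,fy=2.5,interpolation=cv2.INTER_CUBIC))
E
```

```text
[ 0.5957 -0.1253  0.022 ] [0.6185 0.0789 0.022 ] 0.2054800496388676 6.369328763507788
top [ 0.5983 -0.0939  0.06  ] [0.6146 0.0745 0.06  ] 5.5417048439038155
bR [0.4655 0.0729 0.018 ]
bL [0.4791 0.115  0.018 ]
nR [0.5471 0.0463 0.002 ]
nL [0.5604 0.0888 0.002 ]
```

View pics/w2c.png

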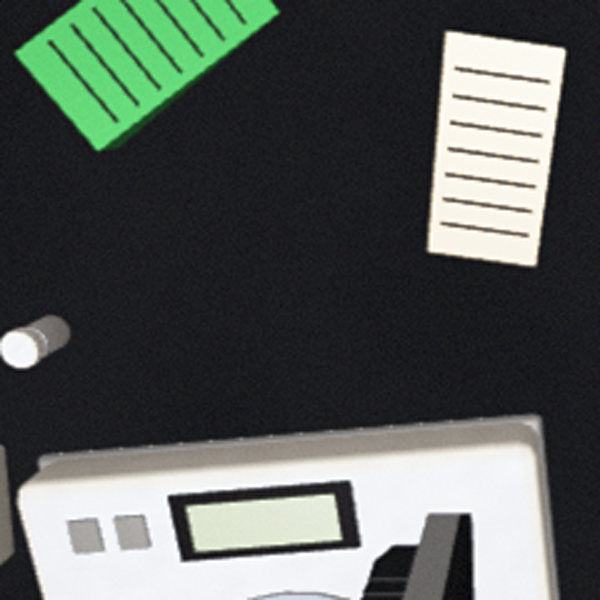

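Three views agree on the following:
- Foot is at about (0.637, 0.055).
- Balance yaw is about −6°.
- Wedge centre is about (0.513, 0.081), with its yaw about −18°.
- A straight push along the tool's present −11° ends with the nose about 20 mm past the foot centre.

I'll move in behind the wedge.

Request:
arm_command(
  increments=[
    [-0.0167,0,-0.01,0,0,0],
    [-0.0167,0,-0.01,0,0,0],
    [-0.0167,0,-0.01,0,0,0],
    [-0.0167,0,-0.01,0,0,0],
    [-0.0167,0,-0.01,0,0,0],
    [-0.0167,0,-0.01,0,0,0],
    [-0.0167,-0.001,-0.01,0,0,0],
    [0,0,0,0,0,0],
  ],
)

```text
time_s: 6.45
tcp_pos: [0.4386, 0.0938, 0.1663]
tool_rot: [-0.291, -3.125, 0.002]
wrist_force: [0.2, 0.9, -0.2]
gripper_width: 0.301
```

Request:
arm_command(
  increments=[
    [0,0,-0.025,0,0,0],
    [0,0,-0.025,0,0,0],
    [0,0,-0.025,0,0,0],
    [0,0,-0.025,0,0,0],
    [0,0,-0.018,0,0,0],
    [0,0,-0.008,0,0,0],
    [0,0,0,0,0,0],
    [0,0,0,0,0,0],
  ],
)

```text
time_s: 7.25
tcp_pos: [0.442, 0.0944, 0.0416]
tool_rot: [0.292, 3.127, 0.0]
wrist_force: [-0.0, 0.4, -0.1]
gripper_width: 0.299
```

```bash
cat > snap.py <<'E'
import sys
from wr import *
from cell import ctrl
np.set_printoptions(precision=4,suppress=True)
o=ctrl.observe(); print(o["time_s"],o["tcp_pos"],R.from_rotvec(o["tool_rot"]).as_matrix()[:,0],o["wrist_force"],o["gripper_width"])
n=sys.argv[1]
p=ctrl.camera("wrist"); cv2.imwrite(f"pics/{n}w.png",p["frame"])
s=ctrl.camera("side"); c=ctrl.camera("scene")
f=lambda I,y,x:cv2.resize(I[y:y+110,x:x+190],None,fx=3,fy=3,interpolation=cv2.INTER_CUBIC)
cv2.imwrite(f"pics/{n}s.png",cv2.resize(cv2.vconcat([f(s["frame"],200,250),f(c["frame"],190,240)]),None,fx=.9,fy=.9))
E
python3 snap.py a
```

```text
7.25 [0.442  0.0944 0.0416] [-0.9827  0.1853 -0.0007] [-0.0023  0.3805 -0.1209] 0.298909071347886
```

View pics/aw.png

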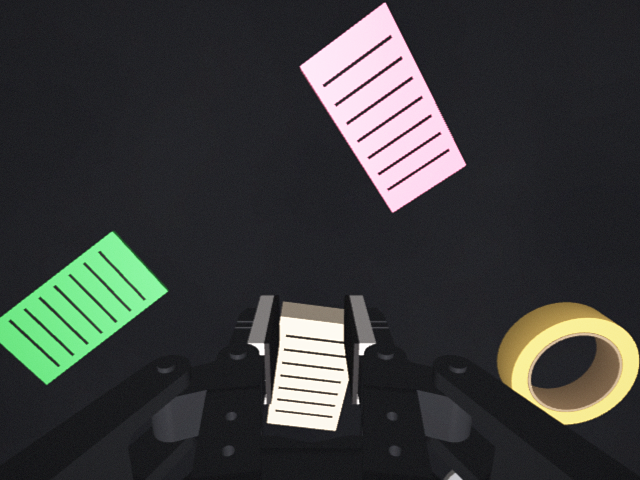

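View pics/as.png

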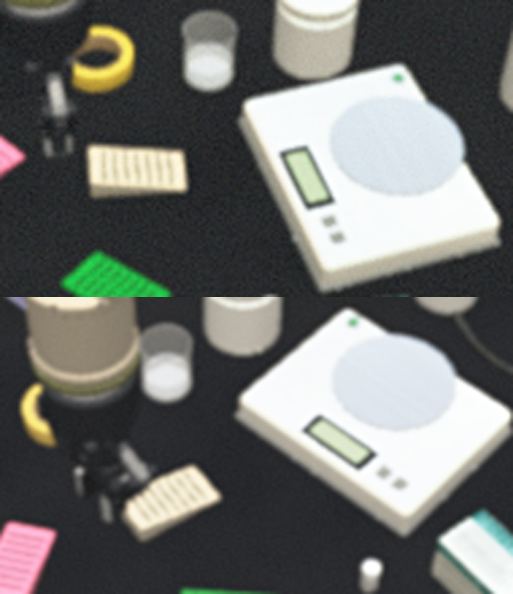

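Fingers straddle the wedge's centre line: the wedge back spans columns 281–345 and the fingers sit at 262 and 358. I'm clear behind it, so I'll go down the rest of the way.

Request:
arm_command(
  increments=[
    [0,0,-0.01,0,0,0],
    [0,0,-0.008,0,0,0],
    [0,0,-0.005,0,0,0],
    [0,0,-0.002,0,0,0],
    [0,0,0,0,0,0],
    [0,0,0,0,0,0],
    [0,0,0,0,0,0],
    [0,0,0,0,0,0],
  ],
)

```text
time_s: 8.2
tcp_pos: [0.4414, 0.0943, 0.0163]
tool_rot: [0.292, 3.128, 0.0]
wrist_force: [-0.0, -0.1, -0.7]
gripper_width: 0.301
```

```bash
python3 snap.py b
```

```text
8.2 [0.4414 0.0943 0.0163] [-0.9827  0.1852 -0.0004] [-0.0216 -0.089  -0.676 ] 0.30080603966599717
```

View pics/bw.png

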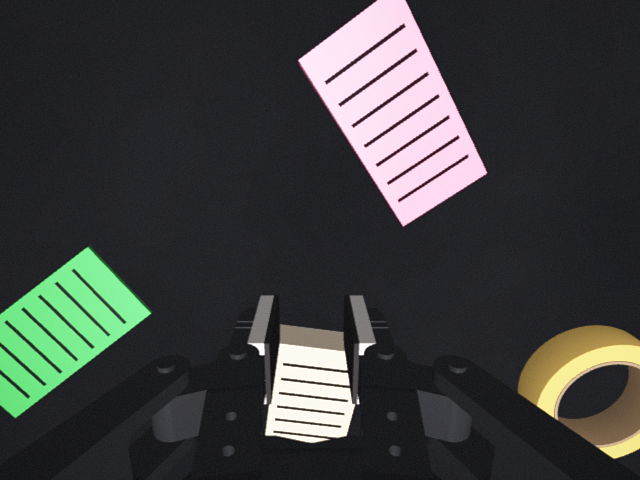

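Request:
arm_command(
  increments=[
    [0.006,-0.0012,0,0,0,0],
    [0.006,-0.0012,0,0,0,0],
    [0.006,-0.0012,0,0,0,0],
    [0.006,-0.0012,0,0,0,0],
    [0.006,-0.0012,0,0,0,0],
    [0.006,-0.0012,0,0,0,0],
    [0.006,-0.0012,0,0,0,0],
    [0.006,-0.0012,0,0,0,0],
  ],
)

```text
time_s: 9.15
tcp_pos: [0.4898, 0.0845, 0.016]
tool_rot: [-0.292, -3.128, 0.0]
wrist_force: [-1.0, 0.3, -0.1]
gripper_width: 0.299
```

```bash
python3 snap.py c
```

```text
9.15 [0.4898 0.0845 0.016 ] [-0.9827  0.1853  0.    ] [-1.0409  0.2766 -0.1083] 0.2989138361579293
```

View pics/cw.png

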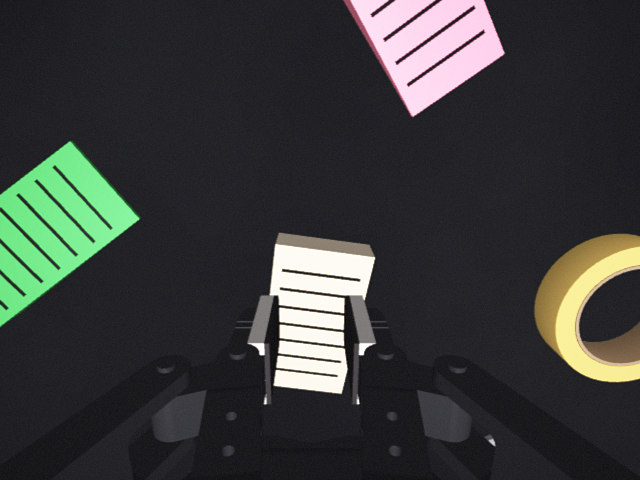

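View pics/cs.png

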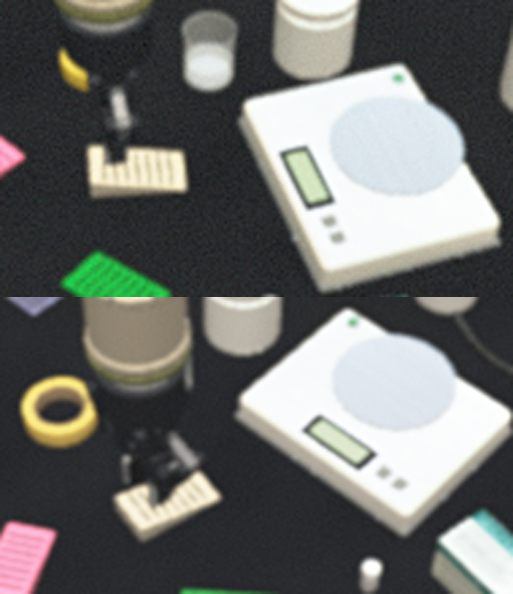

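The fingers are riding over the wedge instead of behind it. The wedge hasn't moved, and the force is only 1 N. At this opening the tips stand higher than I assumed, so I'll raise and back off.

```bash
python3 - <<'E'
from cell import ctrl
print(ctrl.finger_overhang, [a for a in dir(ctrl) if not a.startswith("_")])
E
```

```text
0.011 ['PlanningError', 'camera', 'finger_overhang', 'observe', 'sign_off', 'silhouettes', 'spot_point']
```

Request:
arm_command(
  increments=[
    [0,0,0.01,0,0,0],
    [0,0,0.01,0,0,0],
    [-0.01,0.002,0.01,0,0,0],
    [-0.012,0.0024,0,0,0,0],
    [-0.012,0.0024,0,0,0,0],
    [-0.012,0.0024,0,0,0,0],
    [-0.005,0.001,0,0,0,0],
    [0,0,0,0,0,0],
  ],
  grip=0.15,
)

```text
time_s: 10.1
tcp_pos: [0.4371, 0.0951, 0.0459]
tool_rot: [-0.29, -3.127, 0.001]
wrist_force: [0.6, -1.0, 0.3]
gripper_width: 0.149
```

```bash
python3 snap.py d
```

```text
10.1 [0.4371 0.0951 0.0459] [-0.9829  0.1841  0.0011] [ 0.6222 -0.9809  0.277 ] 0.14915209881484295
```

View pics/dw.png

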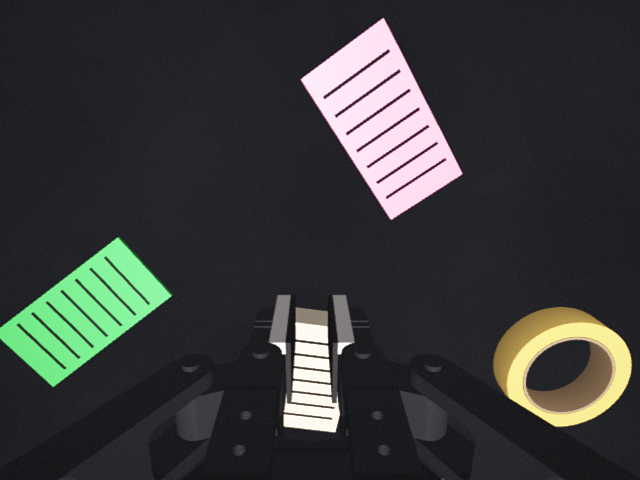

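View pics/ds.png

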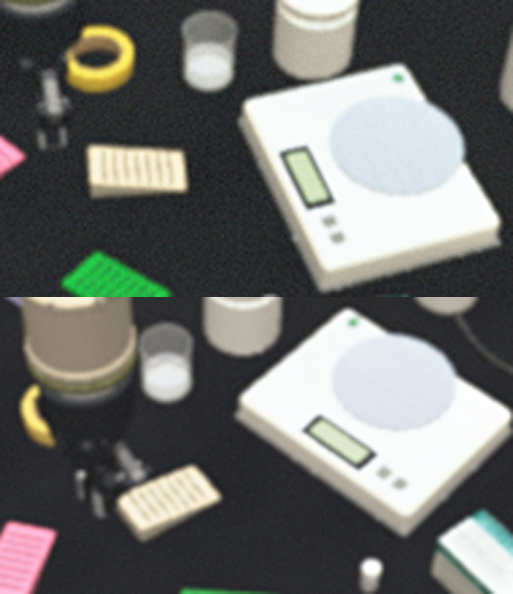

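Request:
arm_command(
  increments=[
    [0,0,-0.01,0,0,0],
    [0,0,-0.01,0,0,0],
    [0,0,-0.008,0,0,0],
    [0,0,-0.002,0,0,0],
    [0,0,-0.002,0,0,0],
    [0,0,-0.002,0,0,0],
    [0,0,0,0,0,0],
    [0,0,0,0,0,0],
  ],
)

```text
time_s: 11.05
tcp_pos: [0.4384, 0.0949, 0.0122]
tool_rot: [0.292, 3.128, 0.0]
wrist_force: [0.6, -0.5, -0.8]
gripper_width: 0.152
```

```bash
python3 - <<'E'
from cell import ctrl; import cv2
s=ctrl.camera("side")["frame"][215:295,230:330];c=ctrl.camera("scene")["frame"][215:295,240:340]
cv2.imwrite("pics/e.png",cv2.resize(cv2.hconcat([s,c]),None,fx=4,fy=4,interpolation=cv2.INTER_CUBIC)); print(ctrl.observe()["wrist_force"])
E
```

```text
[-0.15908732 -0.27217959  0.31482677]
```

View pics/e.png

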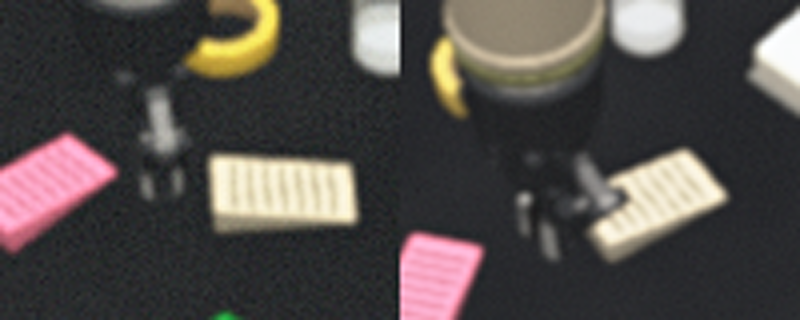

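Request:
arm_command(
  increments=[
    [0,0,-0.002,0,0,0],
    [0,0,-0.002,0,0,0],
    [0,0,-0.001,0,0,0],
    [0,0,0,0,0,0],
    [0,0,0,0,0,0],
    [0,0,0,0,0,0],
    [0,0,0,0,0,0],
    [0,0,0,0,0,0],
  ],
)

```text
time_s: 11.95
tcp_pos: [0.4383, 0.0949, 0.0071]
tool_rot: [0.292, 3.128, 0.0]
wrist_force: [-0.2, 0.7, -0.9]
gripper_width: 0.147
```

Request:
arm_command(
  increments=[
    [0,0,-0.001,0,0,0],
    [0,0,-0.001,0,0,0],
    [0,0,-0.001,0,0,0],
    [0,0,0,0,0,0],
    [0,0,0,0,0,0],
    [0,0,0,0,0,0],
    [0,0,0,0,0,0],
    [0,0,0,0,0,0],
  ],
)

```text
time_s: 12.75
tcp_pos: [0.4383, 0.0949, 0.0041]
tool_rot: [0.292, 3.128, 0.0]
wrist_force: [-0.2, -0.7, 0.1]
gripper_width: 0.151
```

```bash
python3 snap.py f
```

```text
12.75 [0.4383 0.0949 0.0041] [-0.9827  0.1851 -0.0001] [-0.1815 -0.7223  0.1326] 0.15111612305365502
```

View pics/fw.png

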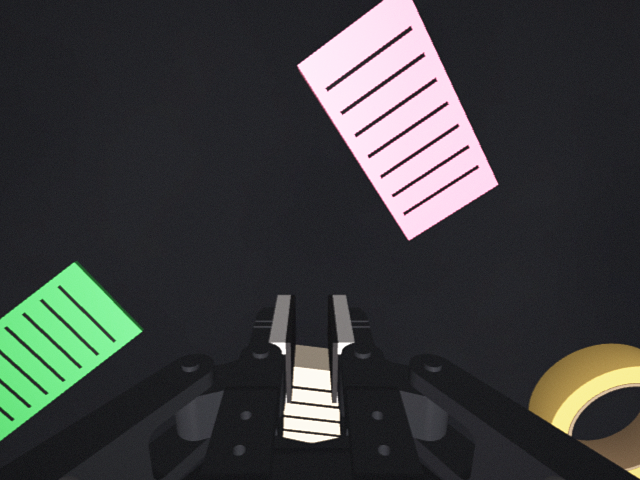

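View pics/fs.png

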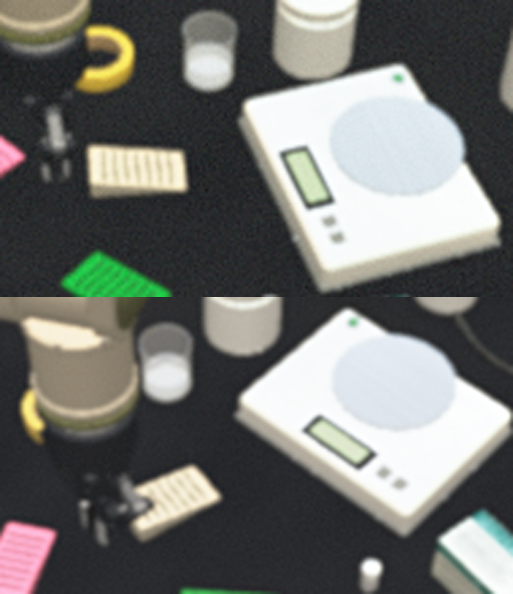

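Request:
arm_command(
  increments=[
    [0,0,-0.001,0,0,0],
    [0,0,-0.001,0,0,0],
    [0,0,-0.001,0,0,0],
    [0,0,0,0,0,0],
    [0,0,0,0,0,0],
    [0,0,0,0,0,0],
    [0,0,0,0,0,0],
    [0,0,0,0,0,0],
  ],
)

```text
time_s: 13.7
tcp_pos: [0.4383, 0.0949, 0.0011]
tool_rot: [0.292, 3.128, -0.0]
wrist_force: [0.4, 0.0, 1.6]
gripper_width: 0.15
```

Request:
arm_command(
  increments=[
    [0.003,-0.0006,0.003,0,0,0],
    [0.006,-0.0012,0,0,0,0],
    [0.006,-0.0012,0,0,0,0],
    [0.006,-0.0012,0,0,0,0],
    [0.006,-0.0012,0,0,0,0],
    [0.006,-0.0012,0,0,0,0],
    [0.006,-0.0012,0,0,0,0],
    [0.006,-0.0012,0,0,0,0],
  ],
)

```text
time_s: 14.5
tcp_pos: [0.4838, 0.0857, 0.004]
tool_rot: [0.292, 3.128, -0.0]
wrist_force: [0.4, 0.6, -0.1]
gripper_width: 0.151
```

```bash
python3 snap.py g
```

```text
14.5 [0.4838 0.0857 0.004 ] [-0.9827  0.1853 -0.    ] [ 0.387   0.647  -0.0521] 0.1508810279983854
```

View pics/gw.png

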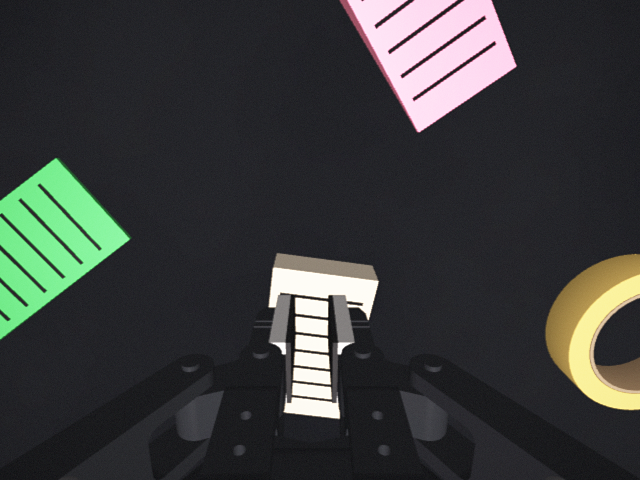

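View pics/gs.png

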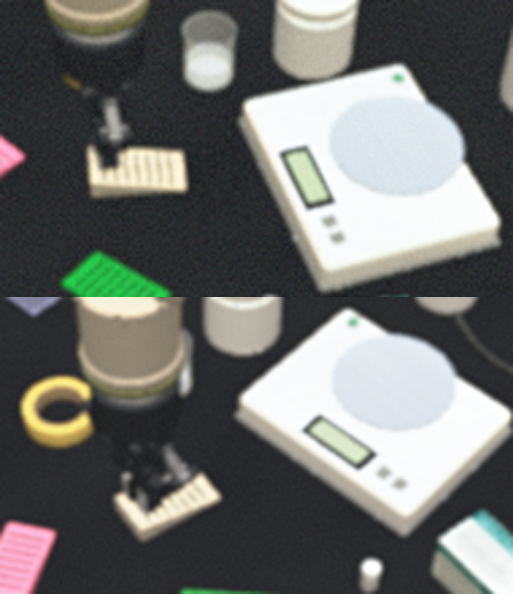

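```bash
python3 - <<'E'
from m import *
for a,b in (((270.5,271.5),(267,263.5)),((278,279),(275,264.5))):
    print(tri(P,[a,b]))
o=ctrl.observe(); print(o["tcp_pos"],o["joint_pos"])
for n,p in zip("cs",P): print(proj(p,[o["tcp_pos"],[.4384,.0949,.0122],[.4384,.0949,.0]]))
E
```

```text
(array([0.44143751, 0.120705  , 0.0051298 ]), [np.float64(0.010382833547976847), np.float64(0.010382833547976656)])
(array([ 0.45199756,  0.10709603, -0.00616664]), [np.float64(0.0016400176965735917), np.float64(0.0016400176965737179)])
[0.48300031 0.08582535 0.00403668] [-0.24018952  0.67301239 -0.07423948  2.27403231  0.23290594  0.20152888
  0.85791554]
[[292.50639562 272.00979914]
 [277.72057886 280.21462468]
 [278.05394152 283.06447733]]
[[289.32836714 264.61653517]
 [270.75801159 265.36760988]
 [271.08588193 268.60781482]]
```

```bash
python3 - <<'E'
from m import *
import wr
np.set_printoptions(precision=4,suppress=True)
f=lambda I,y,x:cv2.resize(I[y:y+60,x:x+80],None,fx=5,fy=5,interpolation=cv2.INTER_CUBIC)
ims=[]
o=ctrl.observe()
for p,(y,x) in zip(P,((230,265),(230,260))):
    I=f(p["frame"],y,x)
    for X,c in ((o["tcp_pos"],(0,0,255)),(o["tcp_pos"]*[1,1,0],(0,255,0)),(o["tcp_pos"]+[0,0,.0155],(255,0,0))):
        u=(proj(p,[X])[0]-[x,y]+.5)*5; cv2.circle(I,tuple(int(t) for t in u),3,c,1)
    ims.append(I)
cv2.imwrite("pics/g2.png",cv2.vconcat(ims))
p=ctrl.camera("wrist");C=wr.cam(o,p)
for n,u,v,h in(("bR",270,267,.018),("bL",377,281,.018),("bR0",275,254,0),("bL0",375,267,0)):print(n,wr.at(C,p,u,v,h))
E
```

```text
bR [0.4641 0.072  0.018 ]
bL [0.4785 0.1143 0.018 ]
bR0 [0.4649 0.0723 0.    ]
bL0 [0.4796 0.1161 0.    ]
```

View pics/g2.png

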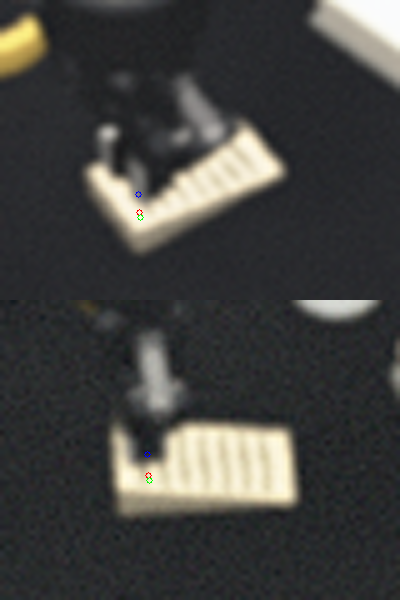

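My picture check puts the fingertips about 14 mm above (behind) the TCP. That means finger_overhang doesn't describe this opening, and I'll go by observation. I'll back off and come down lower, watching the force.

Request:
arm_command(
  increments=[
    [0,0,0.01,0,0,0],
    [0,0,0.005,0,0,0],
    [-0.012,0.0024,0,0,0,0],
    [-0.012,0.0024,0,0,0,0],
    [-0.012,0.0024,0,0,0,0],
    [-0.008,0.0012,0,0,0,0],
    [0,0,-0.01,0,0,0],
    [0,0,-0.008,0,0,0],
  ],
)

```text
time_s: 15.7
tcp_pos: [0.4395, 0.0945, 0.0004]
tool_rot: [0.291, 3.127, 0.0]
wrist_force: [0.6, -0.4, -0.7]
gripper_width: 0.15
```

Request:
arm_command(
  increments=[
    [0,0,-0.002,0,0,0],
    [0,0,-0.002,0,0,0],
    [0,0,-0.001,0,0,0],
    [0,0,0,0,0,0],
    [0,0,0,0,0,0],
    [0,0,0,0,0,0],
    [0,0,0,0,0,0],
    [0,0,0,0,0,0],
  ],
)

```text
time_s: 16.5
tcp_pos: [0.4394, 0.0943, -0.0039]
tool_rot: [0.292, 3.128, 0.0]
wrist_force: [0.2, -0.6, 0.0]
gripper_width: 0.15
```

Request:
arm_command(
  increments=[
    [0,0,-0.002,0,0,0],
    [0,0,-0.002,0,0,0],
    [0,0,-0.001,0,0,0],
    [0,0,-0.001,0,0,0],
    [0,0,0,0,0,0],
    [0,0,0,0,0,0],
    [0,0,0,0,0,0],
    [0,0,0,0,0,0],
  ],
)

```text
time_s: 17.3
tcp_pos: [0.4394, 0.0943, -0.0099]
tool_rot: [0.292, 3.128, -0.0]
wrist_force: [0.3, 0.3, 0.1]
gripper_width: 0.15
```

```bash
cat > tip.py <<'E'
import sys
from m import *
o=ctrl.observe(); print(o["time_s"],o["tcp_pos"],o["wrist_force"],o["wrist_torque"])
ims=[]
for p in P:
    u0=proj(p,[o["tcp_pos"]])[0].astype(int); x,y=u0[0]-45,u0[1]-40
    I=cv2.resize(p["frame"][y:y+60,x:x+100],None,fx=5,fy=5,interpolation=cv2.INTER_CUBIC)
    for X,c in ((o["tcp_pos"],(0,0,255)),(o["tcp_pos"]*[1,1,0],(0,255,0)),(o["tcp_pos"]*[1,1,0]+[0,0,.01],(255,0,0))):
        u=(proj(p,[X])[0]-[x,y]+.5)*5; cv2.circle(I,tuple(int(t) for t in u),3,c,1)
    ims.append(I)
cv2.imwrite(sys.argv[1],cv2.vconcat(ims))
E
python3 tip.py pics/h.png
```

```text
17.4 [ 0.43934577  0.09430698 -0.00986852] [-0.28893651  0.48656218 -0.15685774] [-0.0676338   0.02703699 -0.01390279]
```

View pics/h.png

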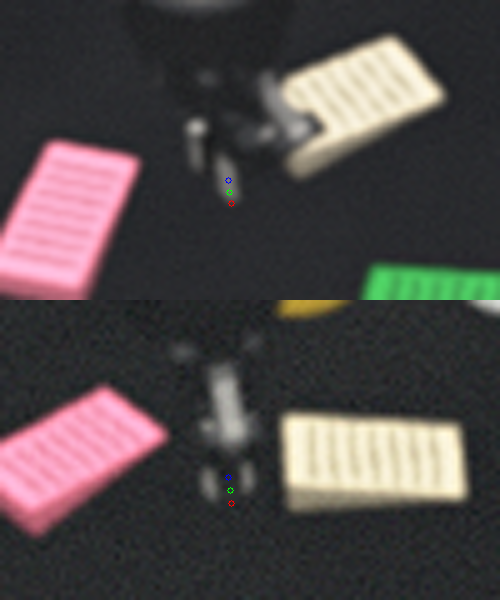

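No contact at TCP z = −0.010, and the pictures put the tips just above the bench. Now push.

Request:
arm_command(
  increments=[
    [0.006,-0.0012,0,0,0,0],
    [0.006,-0.0012,0,0,0,0],
    [0.006,-0.0012,0,0,0,0],
    [0.006,-0.0012,0,0,0,0],
    [0.006,-0.0012,0,0,0,0],
    [0.006,-0.0012,0,0,0,0],
    [0.006,-0.0012,0,0,0,0],
    [0.006,-0.0012,0,0,0,0],
  ],
)

```text
time_s: 18.2
tcp_pos: [0.4878, 0.0845, -0.0099]
tool_rot: [0.292, 3.128, 0.0]
wrist_force: [0.6, -0.6, 0.1]
gripper_width: 0.149
```

```bash
python3 snap.py i
```

```text
18.2 [ 0.4878  0.0845 -0.0099] [-0.9827  0.1852 -0.    ] [ 0.6415 -0.5854  0.0665] 0.1493149199217992
```

View pics/iw.png

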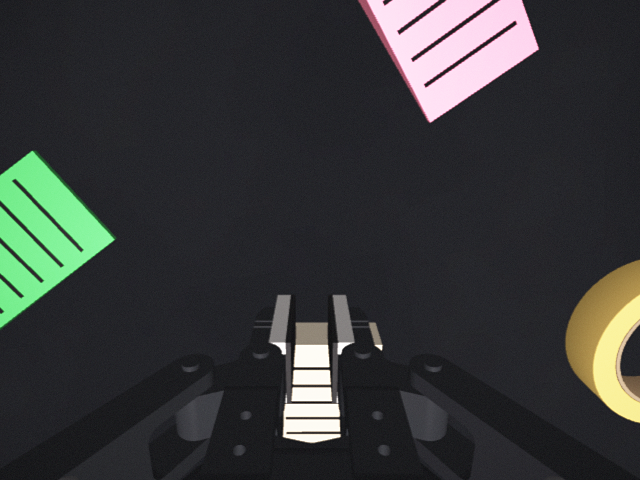

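View pics/is.png

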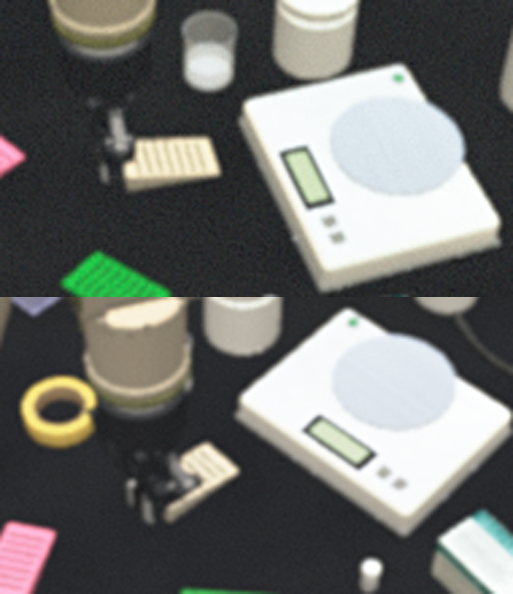

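```bash
cat > nose.py <<'E'
from m import *
np.set_printoptions(precision=4,suppress=True)
foot=np.array([.637,.0547]); a=np.radians(-6.2); Rm=np.array([[np.cos(a),np.sin(a)],[-np.sin(a),np.cos(a)]])
print(ctrl.observe()["time_s"],ctrl.observe()["tcp_pos"],ctrl.observe()["wrist_force"])
for p in P:
    for k,z in (("wedge_nose",0),("wedge_back",.009),("wedge",0),("short_foot",.008),("press_corner",.06)):
        for d in ctrl.spot_point(p,k):
            x=at(p,d["xy"],z)
            if np.hypot(*(x[:2]-[.56,.07]))<.13 : print(k,d["xy"],round(d["confidence"],2),x,"in foot",Rm@(x[:2]-foot))
    cv2.imwrite("pics/_t.png",p["frame"])
E
python3 nose.py
```

```text
18.45 [ 0.4872  0.0846 -0.01  ] [0.048  0.157  0.6641]
wedge_nose [321.4, 252.2] 0.57 [0.5775 0.0683 0.    ] in foot [-0.0606  0.0071]
wedge_back [296.9, 265.6] 0.51 [0.502  0.0871 0.009 ] in foot [-0.1377  0.0176]
wedge [306.0, 257.3] 0.6 [0.541  0.0895 0.    ] in foot [-0.0992  0.0242]
short_foot [339.5, 241.1] 0.82 [0.6294 0.0494 0.008 ] in foot [-0.007  -0.0061]
press_corner [340.8, 226.1] 0.68 [0.6356 0.0516 0.06  ] in foot [-0.0011 -0.0032]
wedge_nose [326.5, 257.0] 0.87 [0.5786 0.0755 0.    ] in foot [-0.0603  0.0144]
wedge_back [293.6, 260.9] 0.56 [0.4957 0.0888 0.009 ] in foot [-0.1442  0.0187]
wedge [308.5, 263.2] 0.56 [0.5293 0.0745 0.    ] in foot [-0.1092  0.0081]
short_foot [349.6, 259.0] 0.56 [0.6252 0.0404 0.008 ] in foot [-0.0102 -0.0155]
short_foot [352.5, 242.8] 0.55 [0.6561 0.0868 0.008 ] in foot [0.0155 0.0339]
press_corner [349.6, 240.5] 0.59 [0.6289 0.0537 0.06  ] in foot [-0.0079 -0.0018]
press_corner [295.2, 263.5] 0.5 [0.4812 0.0379 0.06  ] in foot [-0.1531 -0.0335]
```

Request:
arm_command(
  increments=[
    [0.007,-0.0014,0,0,0,0],
    [0.007,-0.0014,0,0,0,0],
    [0.007,-0.0014,0,0,0,0],
    [0.007,-0.0014,0,0,0,0],
    [0.007,-0.0014,0,0,0,0],
    [0.007,-0.0014,0,0,0,0],
    [0.007,-0.0014,0,0,0,0],
    [0.006,-0.0012,0,0,0,0],
  ],
)

```text
time_s: 19.75
tcp_pos: [0.543, 0.0735, -0.0099]
tool_rot: [0.292, 3.128, 0.0]
wrist_force: [-0.5, 0.2, 0.5]
gripper_width: 0.15
```

```bash
python3 nose.py | grep -v short; python3 snap.py j
```

```text
19.85 [ 0.5434  0.0734 -0.01  ] [-0.4986  0.1768 -0.3858]
wedge_nose [337.1, 239.1] 0.65 [0.6364 0.0619 0.    ] in foot [-0.0014  0.0071]
wedge_back [313.5, 252.4] 0.66 [0.5594 0.0796 0.009 ] in foot [-0.0799  0.0164]
wedge [328.1, 245.4] 0.61 [0.6055 0.068  0.    ] in foot [-0.0327  0.0098]
press_corner [342.3, 229.2] 0.97 [0.6296 0.0427 0.06  ] in foot [-0.006  -0.0127]
wedge_nose [349.9, 254.4] 0.55 [0.6361 0.0601 0.    ] in foot [-0.0015  0.0052]
wedge_back [315.9, 258.6] 0.69 [0.549  0.0739 0.009 ] in foot [-0.0896  0.0096]
wedge [332.1, 260.2] 0.9 [0.587  0.0603 0.    ] in foot [-0.0503  0.0001]
press_corner [352.5, 239.8] 0.73 [0.6364 0.053  0.06  ] in foot [-0.0004 -0.0017]
press_corner [284.5, 225.2] 0.71 [0.5035 0.1651 0.06  ] in foot [-0.1446  0.0954]
20.35 [ 0.5422  0.0738 -0.0099] [-0.9828  0.1849 -0.    ] [0.4919 0.0308 0.3132] 0.15165684859450448
```

View pics/js.png

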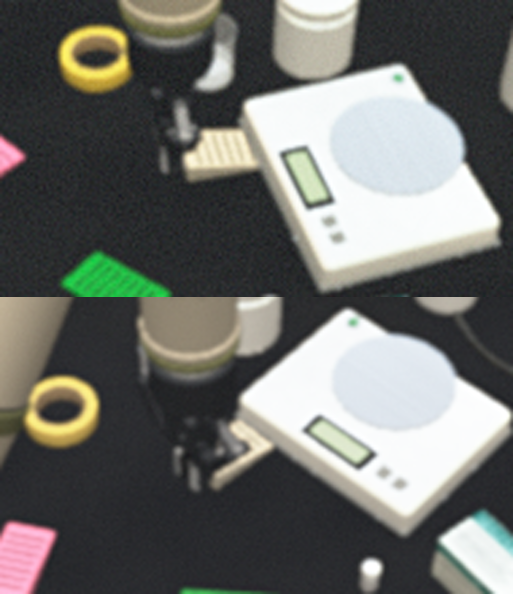

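View pics/jw.png

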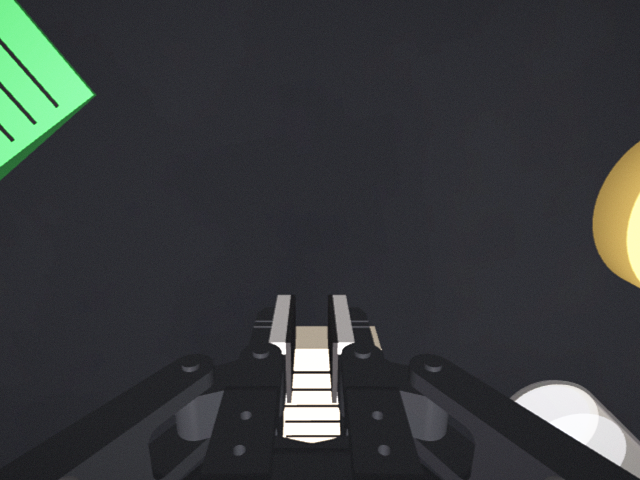

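Request:
arm_command(
  increments=[
    [0.003,-0.0006,0,0,0,0],
    [0.003,-0.0006,0,0,0,0],
    [0.003,-0.0006,0,0,0,0],
    [0.003,-0.0006,0,0,0,0],
    [0.002,-0.0004,0,0,0,0],
    [0,0,0,0,0,0],
    [0,0,0,0,0,0],
    [0,0,0,0,0,0],
  ],
)

```text
time_s: 21.3
tcp_pos: [0.5563, 0.0709, -0.0099]
tool_rot: [0.292, 3.128, 0.0]
wrist_force: [-1.0, -0.1, 0.6]
gripper_width: 0.152
```

```bash
python3 nose.py | grep -v short
```

```text
21.4 [ 0.5562  0.0709 -0.0099] [ 0.2706  0.2517 -0.0799]
wedge_nose [343.4, 238.2] 0.68 [0.6488 0.0506 0.    ] in foot [ 0.0122 -0.0028]
wedge_back [317.2, 250.1] 0.44 [0.5709 0.0767 0.009 ] in foot [-0.0681  0.0147]
wedge [328.2, 242.3] 0.61 [0.6139 0.0739 0.    ] in foot [-0.0251  0.0166]
press_corner [341.3, 229.5] 0.96 [0.6273 0.0441 0.06  ] in foot [-0.0085 -0.0116]
wedge_nose [354.6, 253.0] 0.8 [0.649  0.0596 0.    ] in foot [0.0114 0.0062]
wedge_back [321.5, 258.4] 0.61 [0.562 0.069 0.009] in foot [-0.0762  0.0061]
wedge [339.2, 255.7] 0.59 [0.6096 0.0668 0.    ] in foot [-0.0286  0.0091]
press_corner [349.8, 239.3] 0.7 [0.6311 0.0571 0.06  ] in foot [-0.0061  0.0018]
```

Nose is about 12 mm past the foot centre with no resistance yet. Small steps from here.

Request:
arm_command(
  increments=[
    [0.0015,-0.0003,0,0,0,0],
    [0.0015,-0.0003,0,0,0,0],
    [0.001,-0.0002,0,0,0,0],
    [0,0,0,0,0,0],
    [0,0,0,0,0,0],
    [0,0,0,0,0,0],
    [0,0,0,0,0,0],
    [0,0,0,0,0,0],
  ],
)

```text
time_s: 22.7
tcp_pos: [0.5602, 0.07, -0.0099]
tool_rot: [-0.292, -3.128, 0.0]
wrist_force: [-1.2, 0.3, 0.2]
gripper_width: 0.144
```

Request:
arm_command(
  increments=[
    [0.001,-0.0002,0,0,0,0],
    [0.001,-0.0002,0,0,0,0],
    [0,0,0,0,0,0],
    [0,0,0,0,0,0],
    [0,0,0,0,0,0],
    [0,0,0,0,0,0],
    [0,0,0,0,0,0],
    [0,0,0,0,0,0],
  ],
)

```text
time_s: 23.5
tcp_pos: [0.5611, 0.0697, -0.01]
tool_rot: [-0.291, -3.126, 0.001]
wrist_force: [-5.5, 0.8, 2.8]
gripper_width: 0.149
```

Resistance is rising (5.5 N), so the wedge is getting snug. I'll check position and level.

```bash
python3 nose.py | grep nose; python3 snap.py k
```

```text
24.1 [ 0.5611  0.0697 -0.0101] [-0.9828  0.1847  0.0018] [-5.2885  1.0097  1.1975] 0.14394566162019243
```

View pics/ks.png

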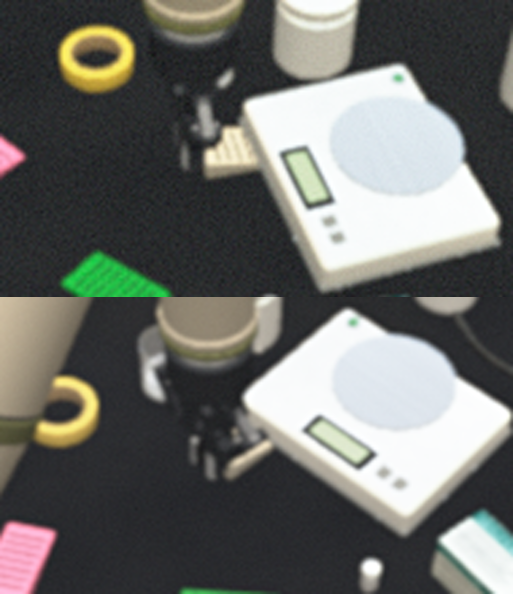

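Request:
arm_command(
  increments=[
    [0.0008,-0.0002,0,0,0,0],
    [0,0,0,0,0,0],
    [0,0,0,0,0,0],
    [0,0,0,0,0,0],
    [0,0,0,0,0,0],
    [0,0,0,0,0,0],
    [0,0,0,0,0,0],
    [0,0,0,0,0,0],
  ],
)

```text
time_s: 25.05
tcp_pos: [0.5612, 0.0696, -0.0101]
tool_rot: [-0.291, -3.125, 0.001]
wrist_force: [-6.6, 2.1, 3.4]
gripper_width: 0.148
```

Request:
arm_command(
  increments=[
    [-0.003,0.0006,0,0,0,0],
    [-0.006,0.0012,0,0,0,0],
    [-0.008,0.0016,0,0,0,0],
    [-0.006,0.0012,0.01,0,0,0],
    [0,0,0.03,0,0,0],
    [0,0,0.04,0,0,0],
    [0,0,0.04,0,0,0],
    [0,0,0.02,0,0,0],
  ],
)

```text
time_s: 25.85
tcp_pos: [0.5406, 0.0745, 0.1338]
tool_rot: [0.291, 3.124, 0.001]
wrist_force: [0.5, -0.4, -0.3]
gripper_width: 0.151
```

Request:
arm_command(
  increments=[
    [0,0,0,0,0,0],
    [0.012,-0.002,0,0,0,0],
    [0.016,-0.002,0,0,0,0],
    [0.018,-0.004,0,0,0,0],
    [0.018,-0.004,0,0,0,0],
    [0.018,-0.004,0,0,0,0],
    [0.014,-0.002,0,0,0,0],
    [0,0,0,0,0,0],
  ],
  grip=0.0,
)

```text
time_s: 26.65
tcp_pos: [0.6375, 0.0553, 0.1284]
tool_rot: [-0.294, -3.127, 0.0]
wrist_force: [-0.6, -0.6, 0.4]
gripper_width: 0.003
```

```bash
python3 snap.py l; python3 nose.py | grep -v back
```

```text
26.65 [0.6375 0.0553 0.1284] [-0.9825  0.1865  0.001 ] [-0.5837 -0.5531  0.4144] 0.0026832042165061353
26.9 [0.6352 0.0563 0.1297] [0.9128 0.4986 0.2241]
wedge_nose [343.2, 236.0] 0.68 [0.6545 0.0553 0.    ] in foot [0.0173 0.0025]
wedge [331.7, 242.3] 0.66 [0.6193 0.0667 0.    ] in foot [-0.0189  0.01  ]
short_foot [339.6, 239.1] 0.73 [0.6349 0.053  0.008 ] in foot [-0.0019 -0.0019]
press_corner [342.5, 226.7] 0.81 [0.6366 0.0471 0.06  ] in foot [ 0.0004 -0.0076]
press_corner [337.1, 240.7] 0.64 [0.5921 0.0313 0.06  ] in foot [-0.0421 -0.0281]
press_corner [331.0, 243.8] 0.64 [0.5753 0.0374 0.06  ] in foot [-0.0595 -0.0239]
wedge [339.5, 257.6] 0.9 [0.6076 0.0608 0.    ] in foot [-0.0299  0.0028]
short_foot [347.8, 256.2] 0.61 [0.6252 0.0505 0.008 ] in foot [-0.0113 -0.0055]
```

View pics/ls.png

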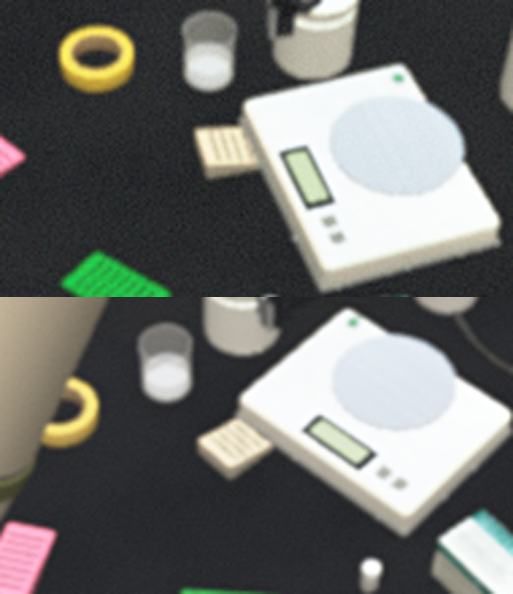

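View pics/lw.png

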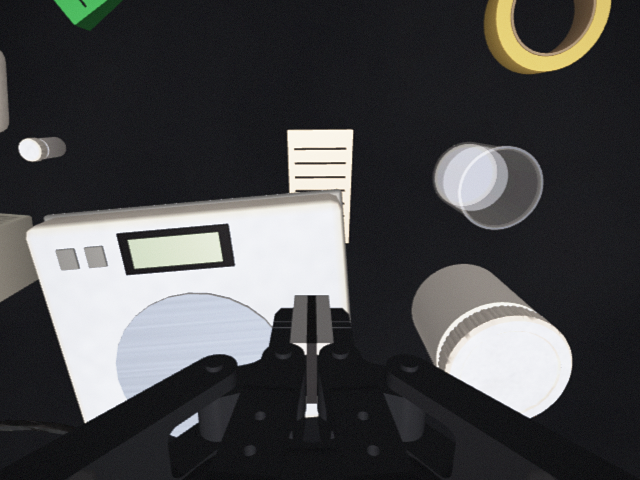

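```bash
python3 - <<'E'
from wr import *
from cell import ctrl
np.set_printoptions(precision=4,suppress=True)
o=ctrl.observe();p=ctrl.camera("wrist");C=cam(o,p);cv2.imwrite("pics/m.png",p["frame"]);print(o["tcp_pos"])
np.savez("w3.npz",C=C)
cv2.imwrite("pics/mc.png",cv2.resize(p["frame"][115:345,240:400],None,fx=2.5,fy=2.5,interpolation=cv2.INTER_CUBIC))
E
```

```text
[0.6361 0.056  0.1301]
```

View pics/mc.png

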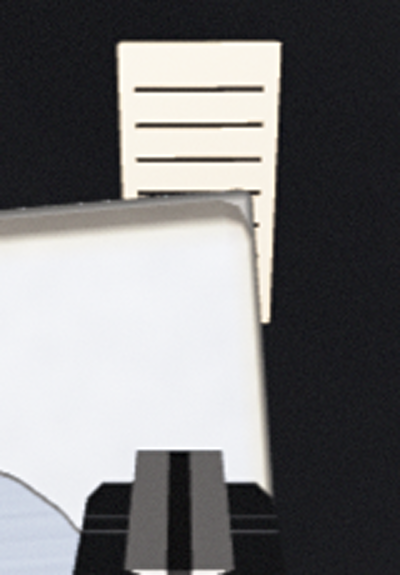

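```bash
python3 - <<'E'
from wr import *
np.set_printoptions(precision=4,suppress=True)
C=np.load("w3.npz")["C"];p=dict(fx=398.082,fy=398.082,cx=311.247,cy=239.537)
g=lambda a,b:(240+a/2.5-.3,115+b/2.5-.3)
for n,a,b,h in (("bR",117,42,.018),("bL",281,43,.018),("nL",268,322,.002),("balFL bottom",252,192,.022),("bal F at left bottom",0,211,.022)): print(n,at(C,p,*g(a,b),h))
E
```

```text
bR [0.5695 0.0514 0.018 ]
bL [0.578  0.0949 0.018 ]
nL [0.6612 0.0794 0.002 ]
balFL bottom [0.616  0.0804 0.022 ]
bal F at left bottom [0.6082 0.0101 0.022 ]
```

The wrist view puts the nose about 21 mm past the foot centre and 4 mm off the centre line. The balance corner moved by less than 2 mm (0.616, 0.080). Now to press: quickly down to clear height, then slowly.

Request:
arm_command(
  increments=[
    [0,0,-0.012,0,0,0],
    [0,0,-0.015,0,0,0],
    [0,0,-0.012,0,0,0],
    [0,0,-0.008,0,0,0],
    [0,0,-0.004,0,0,0],
    [0,0,-0.002,0,0,0],
    [0,0,0,0,0,0],
    [0,0,0,0,0,0],
  ],
)

```text
time_s: 28.25
tcp_pos: [0.6363, 0.0561, 0.0774]
tool_rot: [0.292, 3.127, 0.0]
wrist_force: [-0.2, 0.5, 0.1]
gripper_width: 0.003
```

Request:
arm_command(
  increments=[
    [0,0,-0.0015,0,0,0],
    [0,0,-0.0015,0,0,0],
    [0,0,-0.0015,0,0,0],
    [0,0,-0.0015,0,0,0],
    [0,0,-0.0015,0,0,0],
    [0,0,0,0,0,0],
    [0,0,0,0,0,0],
    [0,0,0,0,0,0],
  ],
)

```text
time_s: 29.05
tcp_pos: [0.6361, 0.0561, 0.0696]
tool_rot: [0.292, 3.128, 0.0]
wrist_force: [-0.4, 0.2, 0.2]
gripper_width: -0.0
```

Request:
arm_command(
  increments=[
    [0,0,-0.001,0,0,0],
    [0,0,-0.001,0,0,0],
    [0,0,-0.001,0,0,0],
    [0,0,-0.001,0,0,0],
    [0,0,-0.001,0,0,0],
    [0,0,0,0,0,0],
    [0,0,0,0,0,0],
    [0,0,0,0,0,0],
  ],
)

```text
time_s: 29.85
tcp_pos: [0.6361, 0.0561, 0.0646]
tool_rot: [0.292, 3.128, 0.0]
wrist_force: [0.5, 0.5, 0.7]
gripper_width: 0.002
```

```bash
python3 tip.py pics/n.png
```

```text
29.95 [0.63611998 0.05605188 0.06462642] [-0.07271728 -0.64701227 -0.47361523] [-0.00448157 -0.01318542  0.01347601]
```

View pics/n.png

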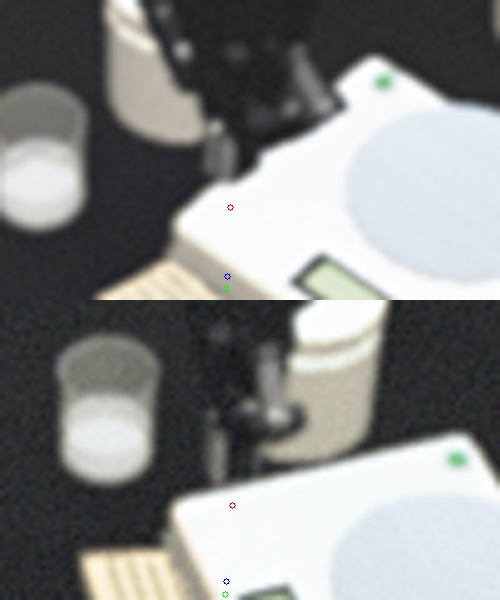

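The tips still stand about 18 mm above the TCP, so I expect contact near TCP z ≈ 0.042. Continuing down.

Request:
arm_command(
  increments=[
    [0,0,-0.003,0,0,0],
    [0,0,-0.003,0,0,0],
    [0,0,-0.002,0,0,0],
    [0,0,-0.001,0,0,0],
    [0,0,0,0,0,0],
    [0,0,0,0,0,0],
    [0,0,0,0,0,0],
    [0,0,0,0,0,0],
  ],
)

```text
time_s: 30.75
tcp_pos: [0.6361, 0.056, 0.0557]
tool_rot: [0.292, 3.128, -0.0]
wrist_force: [0.4, 0.8, 0.0]
gripper_width: 0.004
```

Request:
arm_command(
  increments=[
    [0,0,-0.001,0,0,0],
    [0,0,-0.001,0,0,0],
    [0,0,-0.001,0,0,0],
    [0,0,-0.001,0,0,0],
    [0,0,0,0,0,0],
    [0,0,0,0,0,0],
    [0,0,0,0,0,0],
    [0,0,0,0,0,0],
  ],
)

```text
time_s: 31.55
tcp_pos: [0.6361, 0.0561, 0.0516]
tool_rot: [0.292, 3.128, 0.0]
wrist_force: [0.5, 0.5, -0.1]
gripper_width: 0.0
```

Request:
arm_command(
  increments=[
    [0,0,-0.001,0,0,0],
    [0,0,-0.001,0,0,0],
    [0,0,-0.001,0,0,0],
    [0,0,-0.001,0,0,0],
    [0,0,0,0,0,0],
    [0,0,0,0,0,0],
    [0,0,0,0,0,0],
    [0,0,0,0,0,0],
  ],
)

```text
time_s: 32.35
tcp_pos: [0.6361, 0.0561, 0.0476]
tool_rot: [0.292, 3.128, 0.0]
wrist_force: [-0.0, 0.0, -0.0]
gripper_width: 0.0
```

```bash
python3 tip.py pics/o.png
```

```text
32.45 [0.63613103 0.05605978 0.047631  ] [-0.08091248  0.0848972  -0.83395367] [-0.02436477 -0.05580878  0.03088312]
```

View pics/o.png

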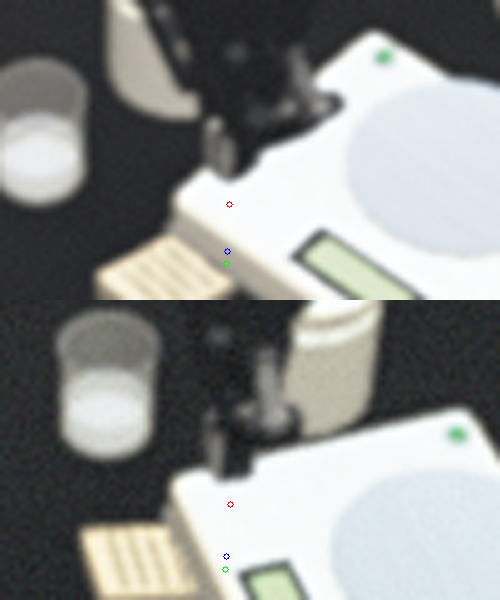

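Request:
arm_command(
  increments=[
    [0,0,-0.001,0,0,0],
    [0,0,-0.001,0,0,0],
    [0,0,-0.001,0,0,0],
    [0,0,-0.001,0,0,0],
    [0,0,0,0,0,0],
    [0,0,0,0,0,0],
    [0,0,0,0,0,0],
    [0,0,0,0,0,0],
  ],
)

```text
time_s: 33.25
tcp_pos: [0.6361, 0.056, 0.0436]
tool_rot: [0.292, 3.128, -0.0]
wrist_force: [0.1, -0.2, -0.4]
gripper_width: -0.001
```

Request:
arm_command(
  increments=[
    [0,0,-0.001,0,0,0],
    [0,0,-0.001,0,0,0],
    [0,0,-0.001,0,0,0],
    [0,0,0,0,0,0],
    [0,0,0,0,0,0],
    [0,0,0,0,0,0],
    [0,0,0,0,0,0],
    [0,0,0,0,0,0],
  ],
)

```text
time_s: 34.05
tcp_pos: [0.6361, 0.0561, 0.0406]
tool_rot: [0.292, 3.128, 0.0]
wrist_force: [0.6, 0.8, -0.2]
gripper_width: 0.002
```

```bash
python3 tip.py pics/q.png; python3 snap.py q2
```

```text
34.15 [0.63612519 0.05604312 0.04060625] [-0.89427057 -0.85747082 -0.01007108] [ 0.01147074 -0.00908492  0.02542245]
34.15 [0.6361 0.056  0.0406] [-0.9827  0.1852 -0.0001] [-0.8943 -0.8575 -0.0101] -0.005164269902452837
```

View pics/q.png

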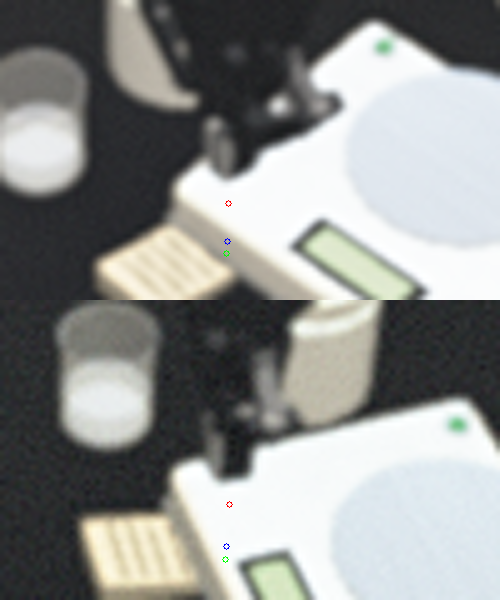

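View pics/q2w.png

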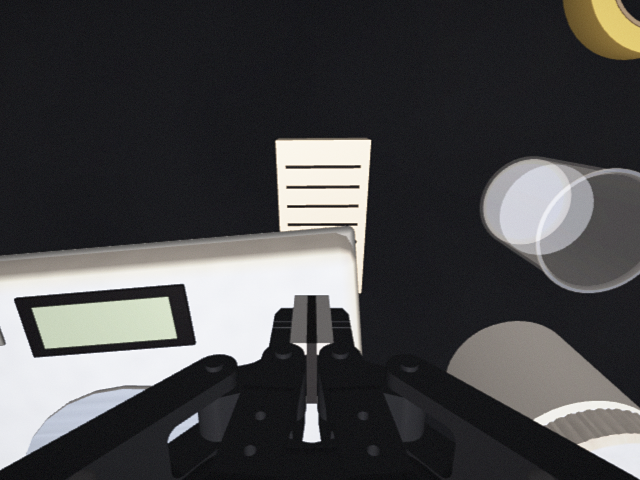

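The picture puts the tips at about 60–61 mm, right at the housing top. Continue.

Request:
arm_command(
  increments=[
    [0,0,-0.001,0,0,0],
    [0,0,-0.001,0,0,0],
    [0,0,-0.001,0,0,0],
    [0,0,0,0,0,0],
    [0,0,0,0,0,0],
    [0,0,0,0,0,0],
    [0,0,0,0,0,0],
    [0,0,0,0,0,0],
  ],
)

```text
time_s: 35.1
tcp_pos: [0.6361, 0.0561, 0.0376]
tool_rot: [0.292, 3.128, 0.0]
wrist_force: [0.3, -0.2, 0.6]
gripper_width: -0.0
```

Request:
arm_command(
  increments=[
    [0,0,-0.001,0,0,0],
    [0,0,-0.001,0,0,0],
    [0,0,-0.001,0,0,0],
    [0,0,0,0,0,0],
    [0,0,0,0,0,0],
    [0,0,0,0,0,0],
    [0,0,0,0,0,0],
    [0,0,0,0,0,0],
  ],
)

```text
time_s: 35.9
tcp_pos: [0.6362, 0.0561, 0.0359]
tool_rot: [0.292, 3.127, -0.001]
wrist_force: [-4.1, -0.7, 14.0]
gripper_width: 0.001
```

14 N on the corner and it holds: the TCP stopped at 0.0359. I'll hold a bit longer and look.

Request:
arm_command(
  increments=[
    [0,0,-0.0005,0,0,0],
    [0,0,0,0,0,0],
    [0,0,0,0,0,0],
    [0,0,0,0,0,0],
    [0,0,0,0,0,0],
    [0,0,0,0,0,0],
    [0,0,0,0,0,0],
    [0,0,0,0,0,0],
  ],
)

```text
time_s: 36.7
tcp_pos: [0.6362, 0.0561, 0.0357]
tool_rot: [0.292, 3.127, -0.001]
wrist_force: [-4.0, -0.6, 18.6]
gripper_width: -0.003
```

```bash
python3 tip.py pics/r.png; python3 snap.py r2
```

```text
36.8 [0.63614053 0.05613148 0.03575358] [-5.26381703 -0.97678595 17.80633755] [-0.28709377  1.18712372  0.05744104]
36.8 [0.6361 0.0561 0.0358] [-0.9827  0.1851 -0.0011] [-5.2638 -0.9768 17.8063] 0.0016259099111003259
```

View pics/r.png

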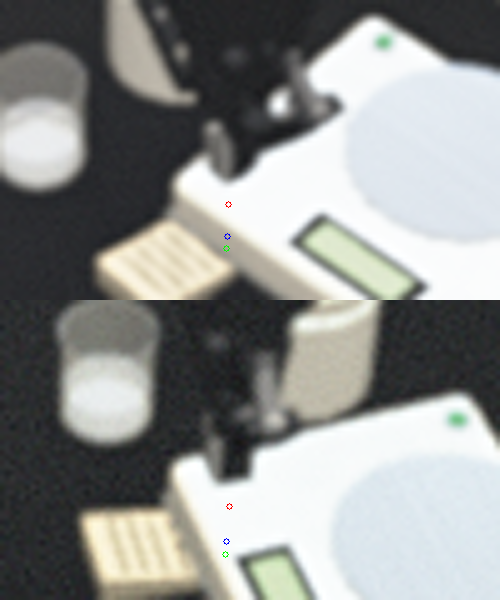

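View pics/r2s.png

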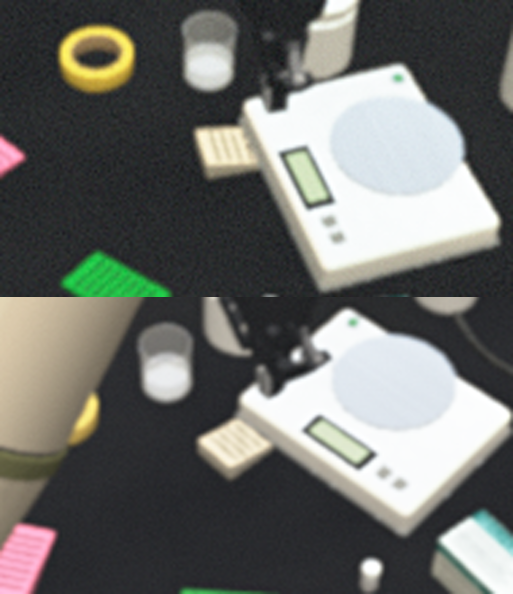

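The press at 18 N is firm. The last 0.5 mm of command only raised the force, and the balance did not rock down. Letting go straight up.

Request:
arm_command(
  increments=[
    [0,0,0.002,0,0,0],
    [0,0,0.003,0,0,0],
    [0,0,0.01,0,0,0],
    [0,0,0.02,0,0,0],
    [0,0,0.03,0,0,0],
    [0,0,0.03,0,0,0],
    [0,0,0.01,0,0,0],
    [0,0,0,0,0,0],
  ],
)

```text
time_s: 37.75
tcp_pos: [0.637, 0.0561, 0.1409]
tool_rot: [0.292, 3.125, 0.001]
wrist_force: [0.1, -0.1, -0.7]
gripper_width: 0.001
```

Request:
arm_command(
  increments=[
    [-0.01,0,0.01,0,0,0],
    [-0.02,0,0.01,0,0,0],
    [-0.02,0,0.01,0,0,0],
    [-0.02,0,0.01,0,0,0],
    [-0.02,0,0,0,0,0],
    [-0.01,0,0,0,0,0],
    [0,0,0,0,0,0],
    [0,0,0,0,0,0],
  ],
)

```text
time_s: 38.55
tcp_pos: [0.5365, 0.056, 0.1788]
tool_rot: [-0.292, -3.128, 0.0]
wrist_force: [0.4, 0.9, 0.1]
gripper_width: -0.003
```

```bash
python3 nose.py | grep -v back; python3 - <<'E'
from wr import *
from cell import ctrl
o=ctrl.observe();p=ctrl.camera("wrist");C=cam(o,p);cv2.imwrite("pics/z.png",p["frame"]);np.savez("w4.npz",C=C);print(o["tcp_pos"])
E
python3 snap.py z2
```

```text
38.65 [0.5369 0.0561 0.1788] [-0.7256 -0.3197  0.3264]
wedge [331.1, 240.3] 0.77 [0.6237 0.0719 0.    ] in foot [-0.015   0.0157]
short_foot [342.3, 240.9] 0.92 [0.6343 0.044  0.008 ] in foot [-0.0015 -0.0109]
press_corner [342.5, 228.7] 0.68 [0.6313 0.0433 0.06  ] in foot [-0.0045 -0.012 ]
wedge [341.1, 257.6] 0.68 [0.6112 0.0592 0.    ] in foot [-0.0261  0.0017]
wedge [348.1, 256.3] 0.5 [0.6292 0.0561 0.    ] in foot [-0.0079  0.0006]
short_foot [350.5, 254.2] 0.6 [0.6343 0.0538 0.008 ] in foot [-0.0026 -0.0012]
press_corner [351.9, 241.9] 0.9 [0.632  0.0474 0.06  ] in foot [-0.0042 -0.0078]
[0.536125   0.05607632 0.1790581 ]
39.2 [0.5361 0.0561 0.1791] [-0.9827  0.1852 -0.0001] [-0.8162  0.3492 -0.0971] 0.00043661832032388607
```

View pics/z.png

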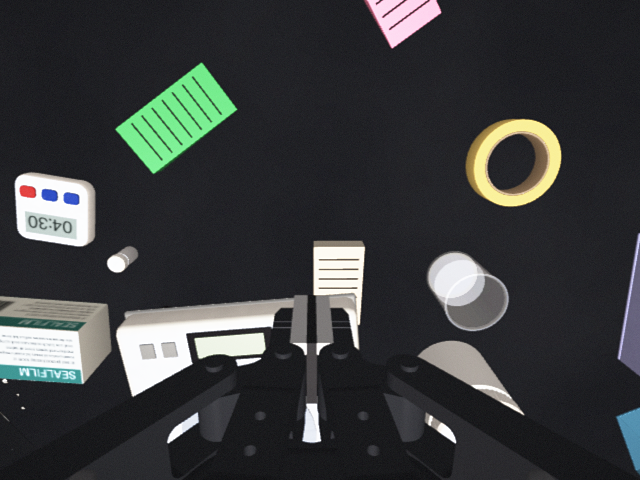

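View pics/z2s.png

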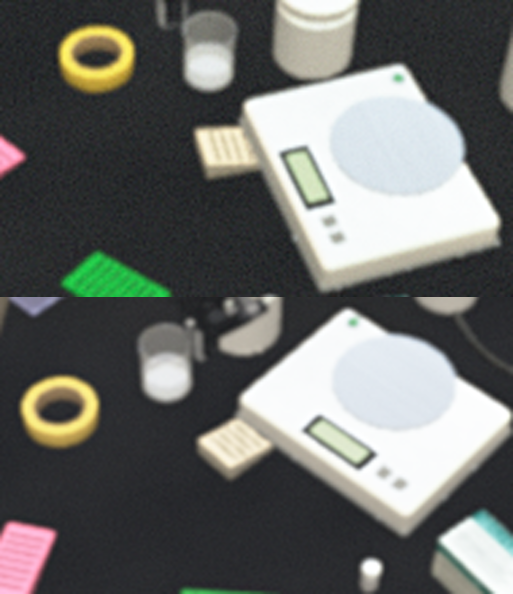

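```bash
python3 - <<'E'
from wr import *
np.set_printoptions(precision=4,suppress=True)
C=np.load("w4.npz")["C"];p=dict(fx=398.082,fy=398.082,cx=311.247,cy=239.537)
R_,L_=at(C,p,314,247,.018),at(C,p,363.5,247,.018); c=at(C,p,355,295,.022)
print(R_,L_,c); m=(R_+L_)/2; d=L_-R_; d/=np.linalg.norm(d); ax=np.array([d[1],-d[0]]); nose=m[:2]+.085*ax
a=np.radians(-6.2);e=np.array([np.cos(a),np.sin(a)]);n=np.array([-np.sin(a),np.cos(a)]); foot=c[:2]+.022*e-.022*n
v=nose-foot; print("nose",nose,"foot",foot,"rel",v@e,v@n)
E
```

```text
[0.5701 0.0519 0.018 ] [0.5781 0.0941 0.018 ] [0.6199 0.0797 0.022 ]
nose [0.6577 0.0572] foot [0.6394 0.0555] rel 0.017920477057476646 0.0036900905968627025
```

```bash
python3 - <<'E'
from cell import ctrl
print(ctrl.sign_off()); print(ctrl.observe()["time_s"])
E
```

```text
the job is handed in; nothing more can be done
None
the job is handed in; nothing more can be done
```

I pushed the beige wedge thin end first under the short front-left foot until it met firm resistance, about 7 N. I then pressed the corner above the foot with the shut fingertips at up to about 18 N, released, and signed off at about 39 s. Sign-off reports no verdict.

**Last checks:**
- **Wedge position:** two wrist views put the nose 18 and 21 mm past the foot centre and about 4 mm off its centre line. Both are inside the limits.
- **Rocking:** the balance took the 14–18 N without rocking down. I judged level only by eye from the pictures.
- **Movement:** the balance's front-left corner read within about 3 mm of where it started, and the bystanders looked unmoved in the pictures.

**What disagreed:**
- **Fingertip height:** the tips sat about 24 mm behind the TCP, not the stated 11 mm ahead. Because of that, my first two approaches passed over the wedge at no more than about 1 N without shifting it noticeably. I then set heights from the pictures and the force readings.
- **Point detector:** its short_foot and press_corner points were 1–2 cm off at times, so I used the housing corner and wedge edges in the wrist view instead.

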